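# Set up the garage sharpening station

## Robot

A 7-joint arm with a two-finger parallel gripper is mounted at the origin on the work surface. World frame = base frame: x ahead of the robot, y to its left, z up, the work surface at z = 0. Lengths are in m, angles in rad, forces in N, time in s.
With the tool pointing down it reaches from about 0.4 to 0.85 m from the base axis. Payload 10.4 kg.
Tool frame: the origin (TCP) lies between the finger pads; the fingertips stand 19 mm ahead of it and the grasp point (between the pads) is the TCP; z points along the fingers, y is the direction in which the jaws open and shut (so a half turn about z gives the same grasp; the last joint's range is limited). The gripper opens to 87 mm and grips with 3 to 60 N. Pads are 19 mm wide; open, the fingers measure 117 mm over their backs; the gripper's body (75 mm by 190 mm) begins 51 mm behind the grasp point.
Start: joints at [1.122, 0.332, -0.065, 1.46, 0.022, 1.35, -0.088], TCP at [0.258, -0.569, 0.242] pointing down, gripper open.
Joint ranges: [-2.6, 2.6], [-0.5, 2.12], [-1.47, 1.34], [0.16, 2.42], [-1.27, 4.41], [0.06, 2.06], [-2.6, 2.6]. Speed limits (rad/s): [2.22, 2.22, 2.79, 2.79, 3.14, 3.14, 3.14].

## Interface

Orientations are given as [roll, pitch, yaw] about the fixed x, y, z axes, in that order (R = Rz(yaw) Ry(pitch) Rx(roll)).
In Python, from rig import readout, viewer, r, spotter gives the robot as it stands.
- The arm moves only by the tool move_arm, never from a script. Its argument "targets" is one flat list of numbers, 7 for each row, row after row: the shift along the tool's x, y, z in mm, then the turn, a rotation vector about the tool's x, y, z in rad, then the finger opening in mm, from 0 to 87. A call has 1 to 12 rows; each row shifts and turns the pose as measured when the row begins, along the tool's axes as they then stand; what a row does not reach is not made up. A row lasts 1/8 s, in which the tool goes at most 62.5 mm and 10.7 degrees, less where a joint would pass 70% of its speed; a pose out of reach is approached as far as the arm can. A call with a gripper value outside its range is refused whole. The fingers move at their own pace and stop on an object; "newtons" is the grip in N (left out, the last holds). Time passes only in rows, so rows that do not move let the fingers close. It gives the time, the measured TCP pose, the force and the opening at its end, in the units of the state.
- readout.read_state(): the state, without advancing time (a new reading comes with each control period).
- viewer.snapshot(name): name is "scene" or "top" or "wrist"; returns a dict with "img" (420x560x3 uint8, blue, green, red), "mtx" (3x3 intrinsics, pixels), "R" (3x3) and "t" (3): a world point X has camera coordinates R X + t; the wrist camera has in their place "hand_eye" (4x4, takes a point from camera to tool coordinates, whose origin is the TCP and whose axes are the flange's). Camera axes: x right, y down, z forward; pixel columns grow to the right and rows downward; lengths in m; the calibration is good to about 2 mm. A picture is of the moment at which its call begins: read the wrist's pose just before it. There is no depth.
- r.close_job(): hands the job in, once; it reports no verdict.
Trained networks look in a picture, given as the dict that the camera call returned (one of the last four; its "shot" number tells which), for a name from the list of things; names that differ only in an ending like _2 or _b are one class to them, and where a whole thing is asked for, a point or a joint stands for the part that bears it (a point fixed in the world has none). Each returns a list of dicts, best first, with "p" (0 to 1); they miss things now and then, are a little off and sometimes report something else, mostly with a low value. They report only what shows in the picture. A call takes as long as a camera call. They do not tell look-alikes from the thing itself.
- spotter.search_frame(picture, query): "extent" ([left, top, right, bottom] in pixels, round what is visible of it).
- spotter.cut_out(picture, query): "region" (420x560 bool, what is visible of it) and "extent" ([left, top, right, bottom] in pixels, round what is visible of it).
- spotter.spot_point(picture, query): "centre" ([column, row] in pixels: a listed point, or the origin of a listed thing).
The state is a dict: "clock": time; "qpos": joint angles; "qvel": joint speeds; "joint_torque": joint torques, N m; "tool_pos": TCP position; "tool_rot": TCP orientation; "contact_force": force on the tool from outside, world axes, zero at the start; "wrist_torque": the same for the moment, N m; "grip_width": finger opening in m.
Only numpy, scipy, OpenCV 4.12 (cv2) and the standard library are available. Lean on these libraries where they do the work, as an engineer would, in place of code of your own. Each camera call takes 0.05 s, during which the arm holds its last target. There are 200 camera calls.

## Task

Get the sharpening station ready for work: slide every loose diamond stone into a bay of its base, fully home so that the spring catch clicks behind it, and lift the angle-guide carriage on its post to the next notch up. Once all the stones are in, wet them with the pump sprayer: push its cap right down and let it come back up. Also lay the chisel flat in the tool tray, and leave the other things on the bench where they are.

Things in the scene. Friction and masses are not known exactly. Their poses are not given: they have to be found in the camera images.
- station: sharpening station: grey plastic base 206 (x) x 208 (y) x 18 mm, fixed, origin at the centre of its underside; x points away from the robot along its three parallel bays, y left. Its flat top, 18 mm up, is the floor of the bays (68 mm apart) and, for 60 mm before them, an open apron. Ribs 10 mm high between bays; an end stop closes their far ends.
- bay1 (a point): right bay: point on its floor under the middle of a stone that is fully home; axes as the station's. Stones slide in along +x only. 52 mm wide; flared mouth 65 mm wide at x = -82 mm, 52 mm from x = -58 mm on. From x = -44 mm inward, lips (underside 10, top 14 mm above the floor, 43 mm apart) overhang the stone's foot. End stop at x = +51 mm.
- bay2 (a point): middle bay: point on its floor under the middle of a stone that is fully home; axes as the station's. Stones slide in along +x only. 52 mm wide; flared mouth 65 mm wide at x = -82 mm, 52 mm from x = -58 mm on. From x = -44 mm inward, lips (underside 10, top 14 mm above the floor, 43 mm apart) overhang the stone's foot. End stop at x = +51 mm.
- bay3 (a point): left bay: point on its floor under the middle of a stone that is fully home; axes as the station's. Stones slide in along +x only. 52 mm wide; flared mouth 65 mm wide at x = -82 mm, 52 mm from x = -58 mm on. From x = -44 mm inward, lips (underside 10, top 14 mm above the floor, 43 mm apart) overhang the stone's foot. End stop at x = +51 mm.
- catch1 (a joint): spring catch on the left (+y) of bay 1's mouth: steel wedge, nose 6 mm into the bay, square face 51.5 mm before the bay point. Joint in m: 0 = out, about 0.005 while a stone passes; springs back behind the stone's rear edge. Spring 2 to 3 N; a stone must be pushed with about 6 to 12 N to pass.
- catch2 (a joint): spring catch on the left (+y) of bay 2's mouth: steel wedge, nose 6 mm into the bay, square face 51.5 mm before the bay point. Joint in m: 0 = out, about 0.005 while a stone passes; springs back behind the stone's rear edge. Spring 2 to 3 N; a stone must be pushed with about 6 to 12 N to pass.
- catch3 (a joint): spring catch on the left (+y) of bay 3's mouth: steel wedge, nose 6 mm into the bay, square face 51.5 mm before the bay point. Joint in m: 0 = out, about 0.005 while a stone passes; springs back behind the stone's rear edge. Spring 2 to 3 N; a stone must be pushed with about 6 to 12 N to pass.
- stone1: diamond stone on a slide-in carrier (all alike): grey foot 100 (x) x 50 (y) x 8 mm; on it a block 98 x 38 mm, top 34 mm above the underside, metal plate on top; 0.2 to 0.4 kg. Origin at the centre of its underside, x lengthwise; either end first. Grip across the 38 mm, fingertips 15 mm or more above the underside to clear foot and lips. May be absent.
- stone2: diamond stone on a slide-in carrier (all alike): grey foot 100 (x) x 50 (y) x 8 mm; on it a block 98 x 38 mm, top 34 mm above the underside, metal plate on top; 0.2 to 0.4 kg. Origin at the centre of its underside, x lengthwise; either end first. Grip across the 38 mm, fingertips 15 mm or more above the underside to clear foot and lips. May be absent.
- stone3: diamond stone on a slide-in carrier (all alike): grey foot 100 (x) x 50 (y) x 8 mm; on it a block 98 x 38 mm, top 34 mm above the underside, metal plate on top; 0.2 to 0.4 kg. Origin at the centre of its underside, x lengthwise; either end first. Grip across the 38 mm, fingertips 15 mm or more above the underside to clear foot and lips. May be absent.
- guide (a joint): height of the grey carriage on the angle post (station's far left corner), m: 0 in the lowest notch (start); notches at 0, 0.024, 0.048, end of travel 0.056. Lifted, its spring pawl rides over the next tooth and drops in above it: lift 0.028 to 0.032 and let go. The pawl stops it sliding down. 0.3 kg.
- guide_lug (a point): top centre of the carriage's upright lug: 12 mm thick (station x), 30 mm long (station y), 50 mm tall, free on both broad sides and above. Pinch its thickness from above, fingertips 25 to 30 mm below this point. The post, 22 mm square, top 146 mm above the bench, stands 66 mm to its right (station -y).
- pump (a joint): travel of the pump sprayer's cap, m: 0 up, 0.008 fully down; needs about 2 N to start and 6 N at the bottom; springs back by itself. The white bottle is fixed in a steel bracket.
- pump_top (a point): centre of the top of the sprayer's round cap (23 mm across, top 150 mm above the bench when up); press it straight down.
- tray_in (a point): centre of the inner floor (5 mm above the bench) of the open wooden tool tray, inside 288 (x) x 98 (y) mm, walls 28 mm high over all, fixed; x along its length.
- chisel: wood chisel lying flat: square-sided wooden handle 24 x 24 mm, from 82 mm behind to 18 mm ahead of the origin along x; steel blade 19 mm wide, 4 mm thick, at mid height, from 18 mm to 116 mm ahead; steel cap to 88 mm behind; 0.17 kg, balanced near the origin, which lies on its axis (12 mm up when it lies flat).
- tape_measure: bystander, leave it: yellow tape measure 55 x 45 x 34 mm; origin at the middle of its underside
- glue: bystander, leave it: white glue bottle, 56 mm across, 150 mm tall; origin at the middle of its underside
- brad_jar: bystander, leave it: glass jar with a steel lid, 64 mm across, 75 mm tall; origin at the middle of its underside
- offcut: bystander, leave it: pine offcut 50 x 90 x 19 mm; origin at the middle of its underside
- hammer: bystander, leave it: claw hammer lying flat; origin at the middle of its underside
- honing_guide: bystander, leave it: small steel honing guide, about 50 x 70 x 30 mm; origin at the middle of its underside
There are look-alikes about, which are no part of the job. What is meant by the chisel is not red or turquoise, and is the larger of those in its own colour.

How it is judged:
On the way, in this order (a step that is already met when the one before it is completed fails the run):
1. every stone is home in a bay with the catch sprung back behind it (((x of stone1 in the frame of bay1 between -0.004 and 0.004 m and y of stone1 in the frame of bay1 between -0.004 and 0.004 m and z of stone1 in the frame of bay1 between -0.004 and 0.004 m and value of joint catch1 below 0.002 m) or (x of stone1 in the frame of bay2 between -0.004 and 0.004 m and y of stone1 in the frame of bay2 between -0.004 and 0.004 m and z of stone1 in the frame of bay2 between -0.004 and 0.004 m and value of joint catch2 below 0.002 m) or (x of stone1 in the frame of bay3 between -0.004 and 0.004 m and y of stone1 in the frame of bay3 between -0.004 and 0.004 m and z of stone1 in the frame of bay3 between -0.004 and 0.004 m and value of joint catch3 below 0.002 m)) and ((x of stone2 in the frame of bay1 between -0.004 and 0.004 m and y of stone2 in the frame of bay1 between -0.004 and 0.004 m and z of stone2 in the frame of bay1 between -0.004 and 0.004 m and value of joint catch1 below 0.002 m) or (x of stone2 in the frame of bay2 between -0.004 and 0.004 m and y of stone2 in the frame of bay2 between -0.004 and 0.004 m and z of stone2 in the frame of bay2 between -0.004 and 0.004 m and value of joint catch2 below 0.002 m) or (x of stone2 in the frame of bay3 between -0.004 and 0.004 m and y of stone2 in the frame of bay3 between -0.004 and 0.004 m and z of stone2 in the frame of bay3 between -0.004 and 0.004 m and value of joint catch3 below 0.002 m)) and ((x of stone3 in the frame of bay1 between -0.004 and 0.004 m and y of stone3 in the frame of bay1 between -0.004 and 0.004 m and z of stone3 in the frame of bay1 between -0.004 and 0.004 m and value of joint catch1 below 0.002 m) or (x of stone3 in the frame of bay2 between -0.004 and 0.004 m and y of stone3 in the frame of bay2 between -0.004 and 0.004 m and z of stone3 in the frame of bay2 between -0.004 and 0.004 m and value of joint catch2 below 0.002 m) or (x of stone3 in the frame of bay3 between -0.004 and 0.004 m and y of stone3 in the frame of bay3 between -0.004 and 0.004 m and z of stone3 in the frame of bay3 between -0.004 and 0.004 m and value of joint catch3 below 0.002 m))), for 0.2 s.
2. then the sprayer's cap is pushed right down (value of joint pump above 0.006 m), for 0.05 s.
At the end, for the whole second after the job is handed in: Every stone at rest within 4 mm of a bay's home point, its catch back out (under 2 mm); guide carriage in the next notch (20 to 30 mm up); sprayer cap up (under 2 mm); chisel still and level (0.15 rad) on the tray floor, within 60 mm along and 45 mm across of its centre (all of step 1 and linear speed of each of stone1, stone2, stone3, chisel below 0.02 m/s and value of joint guide between 0.02 and 0.03 m and velocity of joint guide below 0.01 m/s and value of joint pump below 0.002 m and x of chisel in the frame of tray_in between -0.06 and 0.06 m and y of chisel in the frame of tray_in between -0.045 and 0.045 m and z of chisel in the frame of tray_in between 0.007 and 0.017 m and angle between chisel's own x axis and vertical between 1.42 and 1.72 rad); the robot touches nothing.
It fails at once if a bystander (tape measure, glue, jar, offcut, hammer, honing guide) is moved more than 3 cm (distance of any of tape_measure, glue, brad_jar, offcut, hammer, honing_guide from where it was at the start of the episode above 0.03 m).
Of stone1, stone2, stone3 only 2 to 3 are there at a start; the rules pass over those that are not, and their reading is None.
At some moment in a run one of stone1, stone2, stone3, chisel may be knocked a few centimetres aside while the robot is not near it.
Once in a run the grip may slacken for a moment while it holds something.
It also fails if it takes over 210 s, if anything falls off the work surface, if the arm or the gripper's body presses on something with over 40 N, if the wrist force passes 120 N, or if a joint passes its speed limit or range.

## Working session

There is one attempt and no reset: what is moved stays moved. The work goes in short steps, Python scripts to look and compute and a tool call to move; the robot and the scene stay as the last step left them, time stands still between calls to the robot, and variables do not carry over. Pictures are saved under pics/ and viewed, about 12 in all and at most 16, crops included, and the job is handed in when it is done.

Besides the shell and the picture viewer there is one more tool, called as a command line: name --argument value ..., lists and objects as JSON in quotes. move_arm: Moves the arm, as the interface text tells. Its arguments: {"type":"object","properties":{"targets":{"type":"array"},"newtons":{"type":"number"}},"required":["targets"]}

```bash
mkdir -p pics; ls; cat > h.py <<'E'
import numpy as np, cv2
from scipy.spatial.transform import Rotation as Ro
from rig import readout, viewer, r, spotter
def st(): return readout.read_state()
def pix(pic,X):
    c=pic['R']@np.array(X,float)+pic['t']; u=pic['mtx']@c; return u[:2]/u[2]
def ray(pic,uv,z):
    """world point at height z on the pixel ray"""
    R,t=np.array(pic['R']),np.array(pic['t']); o=-R.T@t
    d=R.T@np.linalg.inv(pic['mtx'])@np.array([uv[0],uv[1],1.0]); return o+d*(z-o[2])/d[2]
def snap(name):
    s=st(); p=dict(viewer.snapshot(name))
    if name=='wrist':
        T=np.eye(4); T[:3,:3]=Ro.from_euler('xyz',s['tool_rot']).as_matrix(); T[:3,3]=s['tool_pos']
        W=np.linalg.inv(T@np.array(p['hand_eye'])); p['R'],p['t']=W[:3,:3],W[:3,3]
    return p
def show(s=None):
    s=s or st(); print('t',round(s['clock'],2),'pos',np.round(s['tool_pos'],4),'rot',np.round(s['tool_rot'],3),'F',np.round(s['contact_force'],1),'w',round(s['grip_width']*1000,1),'q',np.round(s['qpos'],2))
E
cat > a.py <<'E'
from h import *
show()
for n in ['top','scene']:
    p=snap(n); cv2.imwrite(f'pics/{n}0.png',p['img']); print(n,'cam',-np.array(p['R']).T@p['t'])
    for q in ['station','stone1','guide_lug','pump_top','chisel','tray_in','bay1','bay2','bay3','tape_measure','glue','brad_jar','offcut','hammer','honing_guide']:
        if q not in('tray_in','bay1','bay2','bay3','guide_lug','pump_top'):
            print(q,'box',[(np.round(d['extent']).astype(int).tolist(),round(d['p'],2)) for d in spotter.search_frame(p,q)][:6])
        print(q,'pt',[(np.round(d['centre'],1).tolist(),round(d['p'],2)) for d in spotter.spot_point(p,q)][:6])
E
python3 a.py
```

```text
pics
t 0.0 pos [ 0.258  -0.5689  0.2407] rot [-3.14   0.     0.426] F [ 0.6 -0.3  0.5] w 87.2 q [ 1.12  0.33 -0.06  1.46  0.02  1.35 -0.09]
top cam [ 0.33539265 -0.13979918  1.52384155]
station box [([390, 184, 419, 264], 0.6), ([150, 189, 163, 212], 0.51)]
station pt [([226.4, 195.8], 0.86)]
stone1 box [([111, 165, 132, 202], 0.76), ([142, 219, 161, 249], 0.58), ([104, 219, 121, 251], 0.58)]
stone1 pt [([151.5, 236.1], 0.89), ([110.5, 237.5], 0.75), ([122.7, 183.6], 0.73)]
guide_lug pt [([160.4, 156.5], 0.52), ([351.8, 210.2], 0.48)]
pump_top pt [([299.9, 220.9], 0.5), ([297.5, 165.9], 0.4)]
chisel box [([136, 264, 157, 327], 0.8), ([436, 215, 449, 259], 0.76), ([310, 277, 350, 302], 0.73), ([294, 186, 303, 251], 0.72), ([148, 189, 167, 212], 0.56)]
chisel pt [([441.4, 232.9], 0.71), ([301.0, 220.8], 0.61), ([160.9, 158.1], 0.59), ([147.8, 289.2], 0.58), ([329.4, 291.1], 0.56)]
tray_in pt [([351.6, 213.6], 0.74), ([295.3, 165.1], 0.26)]
bay1 pt [([207.0, 184.5], 0.87), ([243.8, 181.5], 0.76), ([224.1, 184.8], 0.6)]
bay2 pt [([207.0, 184.5], 0.87), ([243.8, 181.5], 0.76), ([224.1, 18
[... 1696 characters left out ...]
53.4], 0.94), ([322.1, 256.3], 0.77), ([364.7, 245.1], 0.75), ([324.4, 296.2], 0.27)]
tape_measure box [([402, 223, 409, 242], 0.5)]
tape_measure pt [([404.8, 235.7], 0.63), ([341.8, 255.3], 0.24)]
glue box [([259, 261, 284, 315], 0.6)]
glue pt [([271.7, 301.8], 0.82)]
brad_jar box [([442, 249, 464, 281], 0.67), ([295, 220, 421, 274], 0.29)]
brad_jar pt [([406.3, 235.5], 0.73), ([452.7, 271.5], 0.7)]
offcut box [([253, 202, 284, 218], 0.82)]
offcut pt [([266.9, 207.9], 0.74)]
hammer box [([122, 224, 152, 285], 0.58)]
hammer pt [([139.1, 254.2], 0.95), ([195.6, 251.4], 0.36)]
honing_guide box [([312, 284, 340, 303], 0.65), ([300, 219, 423, 280], 0.45)]
honing_guide pt [([322.3, 297.4], 0.64)]
```

```bash
python3 - <<'E'
import cv2
a=cv2.imread('pics/top0.png')[115:340,90:460]; cv2.imwrite('pics/v1.png',cv2.resize(a,None,fx=2.16,fy=2.16,interpolation=cv2.INTER_CUBIC))
b=cv2.imread('pics/scene0.png')[150:330,70:480]; cv2.imwrite('pics/v2.png',cv2.resize(b,None,fx=1.95,fy=1.95,interpolation=cv2.INTER_CUBIC))
E
```

```text
(no output)
```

View pics/v1.png

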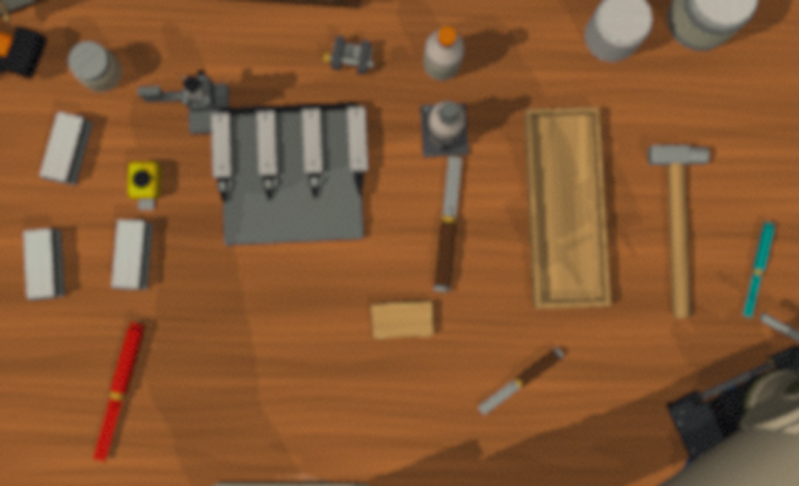

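View pics/v2.png

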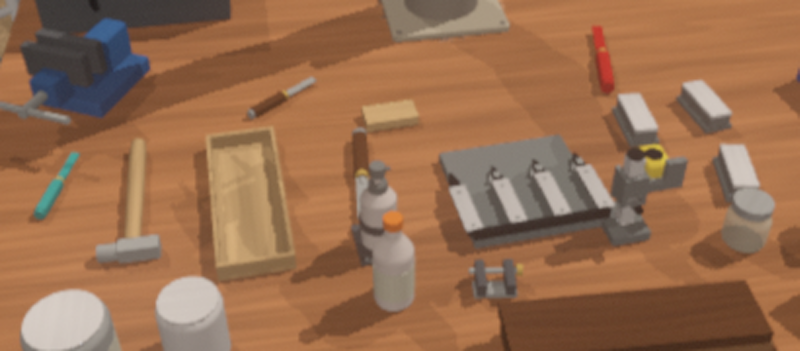

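v1 (top camera) shows three loose stones at about (123,184), (110,238) and (151,236). The station is at about (226,196), the carriage and post at about (160–185,157), the pump at about (297,168) and the tray at about (352,212).

There are four chisel candidates in the top picture:
- Red, (147,295): ruled out by colour.
- Turquoise, (442,237): ruled out by colour.
- Brown, (299,218): 65 px long.
- Brown, (330,290): 47 px long.

The larger brown one at (299,218) fits the description. I'll confirm it with a wrist crop.

```bash
cat >> h.py <<'E'
def go(xyz,yaw):
    """tool-frame shift (mm) and turn to a tool-down pose"""
    s=st(); R=Ro.from_euler('xyz',s['tool_rot']); T=Ro.from_euler('xyz',[np.pi,0,yaw])
    d=R.inv().apply(np.array(xyz)-s['tool_pos'])*1000; w=(R.inv()*T).as_rotvec(); print('shift',np.round(d,1),'turn',np.round(w,3))
E
python3 - <<'E'
from h import *
p=snap('top')
P=lambda n,uv,z: print(n,np.round(ray(p,uv,z),3))
for n,uv,z in [('s1',(123,184),.034),('s2',(110,238),.034),('s3',(151,236),.034),('station',(226,196),.0),('bayL',(207,184.5),.018),('bayM',(224,184.8),.018),('bayR',(243.8,181.5),.018),('pump',(298,166),.15),('tray',(352,212),.005),('chis_orig?',(297.5,230),.012),('chA',(304,186),.012),('chB',(295,249),.012),('sch',(330,291),.012),('lugend',(160,157),.08),('glue',(297,131),.15),('tape',(156,198),.03),('offcut',(276,263),.02)]: P(n,uv,z)
m=p['mtx']; print(m)
# outline corners
g=115,90
for n,uv,z in [('apronL',(229/2.16+90,242/2.16+115),.018),('apronR',(362/2.16+90,238/2.16+115),.018),('farR',(366/2.16+90,104/2.16+115),.03),('farL',(212/2.16+90,110/2.16+115),.03),('tray1',(530/2.16+90,110/2.16+115),.028),('tray2',(599/2.16+90,108/2.16+115),.028),('tray3',(610/2.16+90,304/2.16+115),.028),('tray4',(539/2.16+90,306/2.16+115),.028)]: P(n,uv,z)
go((.5,-.3,.4),0)
E
```

```text
s1 [0.597 0.333 0.034]
s2 [0.424 0.365 0.034]
s3 [0.432 0.236 0.034]
station [0.569 0.006 0.   ]
bayL [0.603 0.067 0.018]
bayM [0.603 0.012 0.018]
bayR [ 0.615 -0.053  0.018]
pump [ 0.641 -0.222  0.15 ]
tray [ 0.522 -0.409  0.005]
chis_orig? [ 0.46  -0.23   0.012]
chA [ 0.605 -0.25   0.012]
chB [ 0.398 -0.222  0.012]
sch [ 0.265 -0.336  0.012]
lugend [0.677 0.208 0.08 ]
glue [ 0.749 -0.218  0.15 ]
tape [0.554 0.227 0.03 ]
offcut [ 0.352 -0.162  0.02 ]
[[466.99639576   0.         281.27957036]
 [  0.         466.99639576 207.99732172]
 [  0.           0.           1.        ]]
apronL [0.464 0.098 0.018]
apronR [ 0.473 -0.1    0.018]
farR [ 0.675 -0.103  0.03 ]
farL [0.661 0.128 0.03 ]
tray1 [ 0.671 -0.352  0.028]
tray2 [ 0.676 -0.457  0.028]
tray3 [ 0.379 -0.47   0.028]
tray4 [ 0.375 -0.364  0.028]
shift [ 331.5 -145.3 -158.4] turn [ 0.    -0.     0.426]
```

move_arm --targets '[48,-21,-23,0,0,0,87,48,-21,-23,0,0,0,87,48,-21,-23,0,0,0,87,48,-21,-23,0,0,0,87,48,-21,-23,0,0,0,87,48,-21,-23,0,0,0,87,44,-20,-20,0,0,0,87,0,0,0,0,0,0.142,87,0,0,0,0,0,0.142,87,0,0,0,0,0,0.142,87]'

```text
clock: 3.8
tool_pos: [0.5078, -0.2895, 0.4046]
tool_rot: [-3.141, -0.002, -0.012]
contact_force: [0.0, 0.4, -0.4]
grip_width: 0.0871
```

```bash
cat > look.py <<'E'
import sys
from h import *
def look(tag,qs,cam='wrist'):
    p=snap(cam); cv2.imwrite(f'pics/{tag}.png',p['img'])
    for q,z in qs:
        for d in spotter.spot_point(p,q): print(q,np.round(d['centre'],1),round(d['p'],2),np.round(ray(p,d['centre'],z),4))
    return p
E
python3 - <<'E'
from look import *
show()
p=look('w1',[('chisel',.012),('tray_in',.005),('pump_top',.15)])
print(np.round(p['hand_eye'],3)); print('cam',-p['R'].T@p['t'],p['mtx'][0,0])
d=spotter.cut_out(p,'chisel')
for e in d:
    c,_=cv2.findContours(e['region'].astype(np.uint8),0,2); b=cv2.boxPoints(cv2.minAreaRect(max(c,key=cv2.contourArea)))
    print(e['extent'],e['p'],np.round([ray(p,u,.012)[:2] for u in b],4).tolist())
E
```

```text
t 3.8 pos [ 0.5078 -0.2895  0.4046] rot [-3.141e+00 -2.000e-03 -1.200e-02] F [ 0.   0.4 -0.4] w 87.1 q [ 0.64  0.22 -0.25  1.26  0.05  1.66 -1.18]
chisel [503.3 199.5] 0.78 [ 0.4471 -0.7038  0.012 ]
chisel [247.6 183.8] 0.58 [ 0.4824 -0.229   0.012 ]
chisel [342.7 158.5] 0.31 [ 0.5264 -0.4017  0.012 ]
tray_in [339.7 156.4] 0.9 [ 0.5295 -0.3975  0.005 ]
tray_in [222.9  76.8] 0.66 [ 0.6655 -0.1939  0.005 ]
pump_top [223.   78.8] 0.58 [ 0.6402 -0.22    0.15  ]
[[ 0.    -0.964 -0.266  0.072]
 [ 1.     0.    -0.     0.001]
 [ 0.001 -0.266  0.964 -0.143]
 [ 0.     0.     0.     1.   ]]
cam [ 0.57968533 -0.29180028  0.54766008] 295.2620899252118
[236.4, 115.6, 257.5, 229.6] 0.92 [[0.3958, -0.2024], [0.6022, -0.2263], [0.6003, -0.2509], [0.3936, -0.2297]]
[480.2, 165.8, 522.1, 236.8] 0.83 [[0.3744, -0.6643], [0.5133, -0.704], [0.5031, -0.7268], [0.3628, -0.6885]]
[279.6, 296.0, 296.2, 308.5] 0.56 [[0.2322, -0.2748], [0.2568, -0.3082], [0.2439, -0.3157], [0.2191, -0.2823]]
[0.0, 50.9, 179.2, 199.3] 0.32 [[0.7079, 0.1726], [0.7255, -0.1078], [0.4752, -0.1031], [0.4515, 0.2167]]
```

View pics/w1.png

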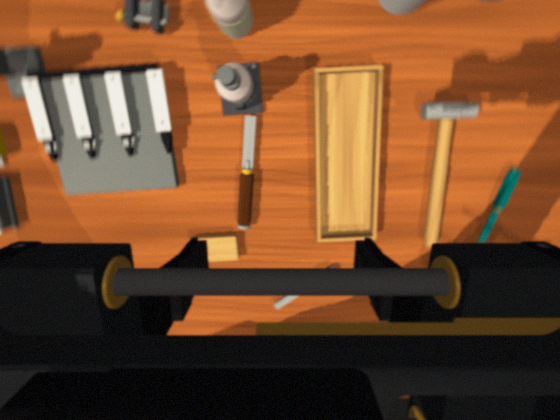

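w1 shows the larger brown chisel at about (247,172), 208 mm long against a nominal 204, with its blade towards the pump. The small brown one at about (308,285) is much shorter. The pump cap is at (228,78), the tray spans (315–383, 66–240), and the station is at left.

```bash
python3 - <<'E'
from h import *
p=snap('wrist')
b=cv2.resize(p['img'][30:250,190:400],None,fx=2.7,fy=2.7,interpolation=cv2.INTER_CUBIC); cv2.imwrite('pics/v4.png',b)
for uv in [(315,67),(383,66),(377,240),(320,240)]: print(np.round(ray(p,uv,.028),3))
for uv in [(249,115),(244,228)]: print('ch',np.round(ray(p,uv,.012),4))
go((.478,-.2255,.12),-.109)
E
```

```text
[ 0.674 -0.347  0.028]
[ 0.675 -0.456  0.028]
[ 0.376 -0.471  0.028]
[ 0.377 -0.364  0.028]
ch [ 0.6019 -0.2363  0.012 ]
ch [ 0.3959 -0.2198  0.012 ]
shift [-30.2 -64.1 284.4] turn [-0.001 -0.001  0.103]
```

View pics/v4.png

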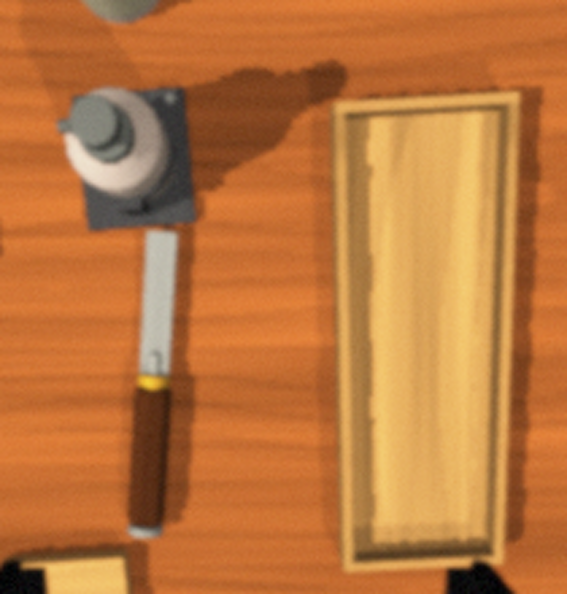

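The crop confirms it: full-size brown chisel, brown handle nearest the robot, gold ferrule. Picking it up.

move_arm --targets '[-5,-11,47,0,0,0,87,-5,-11,47,0,0,0,87,-5,-11,47,0,0,0,87,-5,-11,47,0,0,0,87,-5,-11,47,0,0,0,87,-5,-9,47,0,0,0,87,0,0,0,0,0,0.09,87,0,0,0,0,0,0,87]'

```text
clock: 5.1
tool_pos: [0.4767, -0.2249, 0.1142]
tool_rot: [3.142, -0.004, -0.083]
contact_force: [-0.4, 0.7, -0.3]
grip_width: 0.0869
```

```bash
python3 - <<'E'
from look import *
show(); p=look('w2',[('chisel',.012)])
for e in spotter.cut_out(p,'chisel')[:2]:
    c,_=cv2.findContours(e['region'].astype(np.uint8),0,2); b=cv2.boxPoints(cv2.minAreaRect(max(c,key=cv2.contourArea)))
    print(e['extent'],e['p'],np.round([ray(p,u,.012)[:2] for u in b],4).tolist())
go((.478,-.2255,.024),-.095)
E
```

```text
t 5.1 pos [ 0.4767 -0.2249  0.1142] rot [ 3.142 -0.004 -0.083] F [-0.4  0.7 -0.3] w 86.9 q [ 0.61  0.24 -0.28  1.86  0.08  1.04 -1.36]
chisel [279.3 202.8] 0.63 [ 0.4875 -0.2258  0.012 ]
chisel [410.9 391. ] 0.52 [ 0.2766 -0.3447  0.012 ]
[265.5, 54.0, 296.1, 305.1] 0.88 [[0.6027, -0.2254], [0.6009, -0.2472], [0.4264, -0.235], [0.4286, -0.2087]]
[390.8, 396.6, 409.5, 413.2] 0.6 [[0.2644, -0.3187], [0.2733, -0.3405], [0.2602, -0.3448], [0.251, -0.3228]]
shift [ 0.6  0.3 90.7] turn [ 0.    -0.005  0.013]
```

move_arm --targets '[0,0,40,0,0,0,87,0,0,38,0,0,-0.01,87,1,0,11,0,0,0,87,0,0,0,0,0,0,87,0,0,0,0,0,0,10,0,0,0,0,0,0,10,0,0,0,0,0,0,10,0,0,0,0,0,0,10,0,0,-20,0,0,0,10,0,0,-40,0,0,0,10]' --newtons 30

```text
clock: 6.5
tool_pos: [0.4811, -0.227, 0.0902]
tool_rot: [3.138, -0.012, -0.067]
contact_force: [1.1, -0.0, -0.6]
grip_width: 0.0348
```

```bash
python3 - <<'E'
from h import *
show()
go((.520,-.4095,.085),.042)
E
```

```text
t 6.5 pos [ 0.4811 -0.227   0.0902] rot [ 3.138 -0.012 -0.067] F [ 1.1 -0.  -0.6] w 34.8 q [ 0.61  0.28 -0.28  1.88  0.09  0.99 -1.36]
shift [ 51.1 179.4   6.3] turn [ 0.004 -0.012 -0.109]
```

move_arm --targets '[0,0,0,0,0,0,10,0,0,0,0,0,0,10]'

```text
clock: 6.75
tool_pos: [0.4825, -0.2277, 0.0927]
tool_rot: [3.136, -0.016, -0.067]
contact_force: [-0.6, -0.2, -0.3]
grip_width: 0.0153
```

```bash
python3 - <<'E'
from look import *
show(); p=look('w3',[('chisel',.012)]); print([(e['extent'],e['p']) for e in spotter.search_frame(p,'chisel')])
go((.478,-.227,.024),-.095)
E
```

```text
t 6.75 pos [ 0.4825 -0.2277  0.0927] rot [ 3.136 -0.016 -0.067] F [-0.6 -0.2 -0.3] w 15.3 q [ 0.61  0.28 -0.28  1.87  0.09  0.99 -1.36]
chisel [278.  219.4] 0.91 [ 0.4861 -0.2274  0.012 ]
[([415.4, 391.7, 471.2, 419.5], 0.93), ([260.9, 60.0, 294.4, 322.7], 0.58), ([0.0, 0.5, 125.4, 251.2], 0.25)]
shift [-5.6 -0.6 68.3] turn [ 0.005 -0.016  0.028]
```

View pics/w3.png

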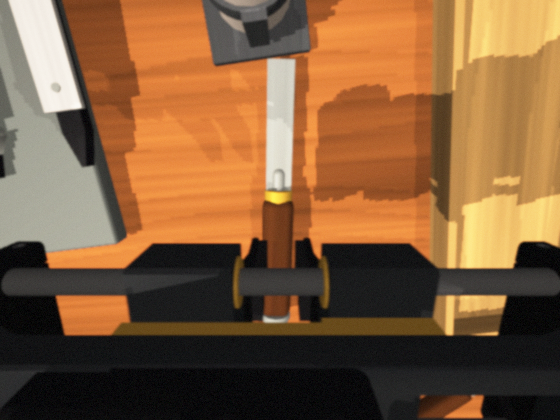

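w3: the chisel is still on the bench at (278,190–320). The fingers move slowly (about 80 mm/s), so they had not closed. Retrying with a longer close.

move_arm --targets '[-6,-1,0,0,0.016,0.028,55,0,0,0,0,0,0,55,0,0,0,0,0,0,55,0,0,0,0,0,0,55,0,0,20,0,0,0,55,0,0,40,0,0,0,55,0,0,8,0,0,0,55,0,0,0,0,0,0,10,0,0,0,0,0,0,10,0,0,0,0,0,0,10,0,0,0,0,0,0,10,0,0,0,0,0,0,10]' --newtons 30

```text
clock: 8.4
tool_pos: [0.4806, -0.2275, 0.0263]
tool_rot: [3.136, -0.037, -0.097]
contact_force: [0.3, -0.2, -0.7]
grip_width: 0.0235
```

move_arm --targets '[0,0,0,0,0,0,10,0,0,-10,0,0,0,10,0,0,-30,0,0,0,10,0,0,-10,0,0,0,10]'

```text
clock: 8.9
tool_pos: [0.478, -0.2267, 0.0776]
tool_rot: [3.137, -0.036, -0.097]
contact_force: [-0.2, 0.1, -1.1]
grip_width: 0.0242
```

```bash
python3 - <<'E'
from h import *
show()
go((.520,-.4095,.085),.042)
E
```

```text
t 8.9 pos [ 0.478  -0.2267  0.0776] rot [ 3.137 -0.036 -0.097] F [-0.2  0.1 -1.1] w 24.2 q [ 0.61  0.27 -0.28  1.91  0.09  0.93 -1.38]
shift [ 59.7 177.8  -4.4] turn [ 0.007 -0.035 -0.139]
```

move_arm --targets '[15,44,-3,0,-0.035,0,10,15,44,-1,0,0,0,10,15,44,0,0,0,0,10,15,46,0,0,0,0,10,0,0,0,0,0,-0.139,10,0,0,0,0,0,0,10]'

```text
clock: 9.65
tool_pos: [0.5214, -0.4145, 0.0824]
tool_rot: [3.137, 0.002, 0.046]
contact_force: [0.3, 0.5, -2.2]
grip_width: 0.0238
```

```bash
python3 - <<'E'
from h import *
show()
go((.520,-.4095,.0315),.042)
E
```

```text
t 9.65 pos [ 0.5214 -0.4145  0.0824] rot [3.137e+00 2.000e-03 4.600e-02] F [ 0.3  0.5 -2.2] w 23.8 q [ 0.76  0.55 -0.22  1.51  0.13  1.1  -1.01]
shift [-1.1 -5.3 50.9] turn [0.005 0.002 0.004]
```

move_arm --targets '[-1,-5,30,0,0,0,10,0,0,17,0,0,0,10,0,0,3,0,0,0,10,0,0,0,0,0,0,45,0,0,0,0,0,0,45,0,0,0,0,0,0,45,0,0,0,0,0,0,45,0,0,-30,0,0,0,45,0,0,-60,0,0,0,87,0,0,-60,0,0,0,87,0,0,-60,0,0,0,87]'

```text
clock: 11.02
tool_pos: [0.5192, -0.407, 0.2451]
tool_rot: [3.14, 0.006, 0.037]
contact_force: [0.8, -0.8, -0.1]
grip_width: 0.0674
```

```bash
python3 - <<'E'
from look import *
show(); p=look('w4',[('chisel',.017),('tray_in',.005)])
go((.50,.02,.40),0)
E
```

```text
t 11.03 pos [ 0.5192 -0.407   0.2451] rot [3.14  0.006 0.037] F [ 0.8 -0.8 -0.1] w 67.4 q [ 0.75  0.42 -0.22  1.34  0.1   1.39 -1.  ]
chisel [490.9 243.5] 0.96 [ 0.4502 -0.6949  0.017 ]
chisel [281. 181.] 0.82 [ 0.525  -0.4086  0.017 ]
tray_in [280.6 177.4] 0.59 [ 0.5275 -0.408   0.005 ]
shift [  -5.2 -427.5 -155.1] turn [ 0.006 -0.     0.037]
```

move_arm --targets '[-1,-54,-22,0,0,0,87,-1,-54,-22,0,0,0,87,-1,-54,-22,0,0,0,87,-1,-54,-22,0,0,0,87,-1,-54,-22,0,0,0,87,-1,-54,-22,0,0,0,87,0,-54,-22,0,0,0,87,0,-54,0,0,0,0.037,87,0,0,0,0,0,0,87]'

```text
clock: 12.3
tool_pos: [0.4961, 0.0381, 0.3935]
tool_rot: [3.14, 0.013, -0.002]
contact_force: [0.5, -1.6, -0.1]
grip_width: 0.087
```

```bash
python3 - <<'E'
from look import *
show(); p=look('w5',[('station',0),('bay1',.018),('stone1',.0),('guide_lug',.10),('tape_measure',0),('brad_jar',0)])
E
```

```text
t 12.3 pos [0.4961 0.0381 0.3935] rot [ 3.14e+00  1.30e-02 -2.00e-03] F [ 0.5 -1.6 -0.1] w 87.0 q [ 0.34  0.05 -0.53  1.48  0.03  1.63 -1.76]
station [297.8 122.2] 0.73 [0.5728 0.0065 0.    ]
station [ 95.8 103.5] 0.63 [0.6042 0.3521 0.    ]
station [336.5  95. ] 0.34 [ 0.617  -0.0586  0.    ]
station [295.9  96.4] 0.32 [0.6149 0.0103 0.    ]
bay1 [293.6  98. ] 0.87 [0.6109 0.0149 0.018 ]
bay1 [254.3  98.1] 0.87 [0.6109 0.0796 0.018 ]
stone1 [ 99.7 106.5] 0.94 [0.5993 0.3463 0.    ]
stone1 [ 98.9 204.9] 0.69 [0.4246 0.3779 0.    ]
stone1 [170.  193.6] 0.67 [ 0.4461  0.2422 -0.    ]
guide_lug [145.9  41. ] 0.94 [0.6753 0.2137 0.1   ]
guide_lug [172.1 132.8] 0.74 [0.5582 0.1914 0.1   ]
tape_measure [173.6 133.8] 0.87 [0.5537 0.2244 0.    ]
brad_jar [111.6  21.2] 0.58 [0.7277 0.3052 0.    ]
brad_jar [442.    2.3] 0.42 [ 0.753  -0.2175  0.    ]
```

View pics/w5.png

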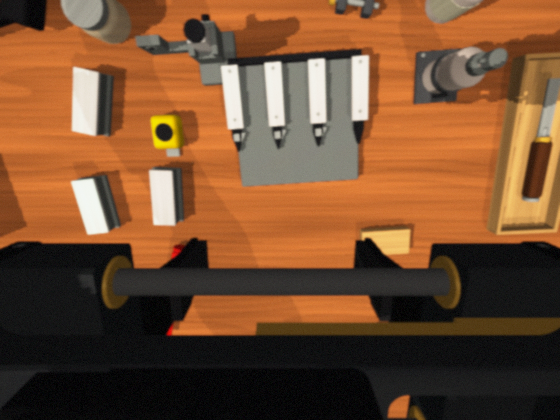

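w5 shows the station apron corners at (243,186) and (358,178), four white rails, and all bays empty. The stones are at (90,100), (95,204) and (166,196). The lug and post are at (150–200, 40), and the chisel lies in the tray at (540,140).

move_arm --targets '[0,15,50,0,-0.013,0,87,0,15,50,0,0,0,87,0,0,15,0,0,0,87,0,0,0,0,0,0,87]'

```text
clock: 13.15
tool_pos: [0.4952, -0.0005, 0.2774]
tool_rot: [3.139, 0.023, -0.015]
contact_force: [-0.5, -0.6, 0.2]
grip_width: 0.087
```

```bash
python3 - <<'E'
from look import *
show(); p=look('w6',[('bay1',.018),('guide_lug',.1)])
cv2.imwrite('pics/v6.png',cv2.resize(p['img'][0:230,120:440],None,fx=2.5,fy=2.5,interpolation=cv2.INTER_CUBIC))
hsv=cv2.cvtColor(p['img'],cv2.COLOR_BGR2HSV); m=((hsv[...,1]<50)&(hsv[...,2]>180)).astype(np.uint8)
c,_=cv2.findContours(m,0,2)
for k in c:
    if cv2.contourArea(k)>400:
        b=cv2.boxPoints(cv2.minAreaRect(k)); w=np.array([ray(p,u,.032)[:2] for u in b]); print(np.round(b).tolist(),np.round(w,4).tolist())
        e=[w[1]-w[0],w[2]-w[1]]; l=max(e,key=np.linalg.norm); l=l*np.sign(l[0]); print('   c',np.round(w.mean(0),4),'len',np.round(sorted(map(np.linalg.norm,e)),4),'yaw',round(np.arctan2(l[1],l[0]),4))
E
```

```text
t 13.15 pos [ 0.4952 -0.0005  0.2774] rot [ 3.139  0.023 -0.015] F [-0.5 -0.6  0.2] w 87.0 q [ 0.39  0.07 -0.5   1.7   0.04  1.4  -1.7 ]
bay1 [215.4  89.3] 0.71 [0.6094 0.0785 0.018 ]
bay1 [320.3  80.5] 0.69 [ 0.6178 -0.0536  0.018 ]
guide_lug [38.7  6. ] 0.72 [0.676  0.2208 0.1   ]
[[-10.0, 198.0], [16.0, 192.0], [28.0, 240.0], [2.0, 246.0]] [[0.4755, 0.3904], [0.4839, 0.3534], [0.4148, 0.3555], [0.4056, 0.3944]]
   c [0.445  0.3734] len [0.0379 0.0691] yaw -0.0301
[[82.0, 183.0], [110.0, 179.0], [119.0, 242.0], [92.0, 246.0]] [[0.4946, 0.2622], [0.4998, 0.2242], [0.4101, 0.2269], [0.4042, 0.2674]]
   c [0.4522 0.2452] len [0.0383 0.0898] yaw -0.0299
[[-0.0, 56.0], [8.0, 56.0], [8.0, 138.0], [0.0, 138.0]] [[0.6483, 0.3269], [0.6482, 0.3175], [0.5543, 0.344], [0.5545, 0.3541]]
   c [0.6013 0.3356] len [0.0094 0.0975] yaw -0.2748
[[165.0, 45.0], [187.0, 41.0], [200.0, 127.0], [178.0, 130.0]] [[0.6573, 0.1308], [0.6604, 0.1051], [0.5645, 0.0988], [0.5609, 0.1265]]
   c [0.6108 0.1153] len [0.0259 0.0961] yaw 0.0657
[[223.0, 40.0], [245.0, 38.0], [254.0, 122.0], [232.0, 125.0]] [[0.6613, 0.0628], [0.6635, 0.0373], [0.569, 0.0302], [0.5664, 0.0577]]
   c [0.615 0.047] len [0.0255 0.0948] yaw 0.0748
[[281.0, 34.0], [303.0, 33.0], [309.0, 118.0], [287.0, 120.0]] [[0.6664, -0.005], [0.6675, -0.0304], [0.5729, -0.0382], [0.5715, -0.0107]]
   c [ 0.6196 -0.0211] len [0.0254 0.0949] yaw 0.082
[[340.0, 28.0], [361.0, 28.0], [361.0, 115.0], [340.0, 115.0]] [[0.6717, -0.0732], [0.6714, -0.0975], [0.5756, -0.1036], [0.576, -0.0774]]
   c [ 0.6237 -0.0879] len [0.0242 0.0959] yaw 0.0636
[[470.0, 61.0], [480.0, 9.0], [506.0, 14.0], [496.0, 66.0]] [[0.6349, -0.2288], [0.6886, -0.231], [0.6832, -0.2616], [0.629, -0.2609]]
   c [ 0.6589 -0.2456] len [0.0311 0.0538] yaw -0.0401
```

View pics/v6.png

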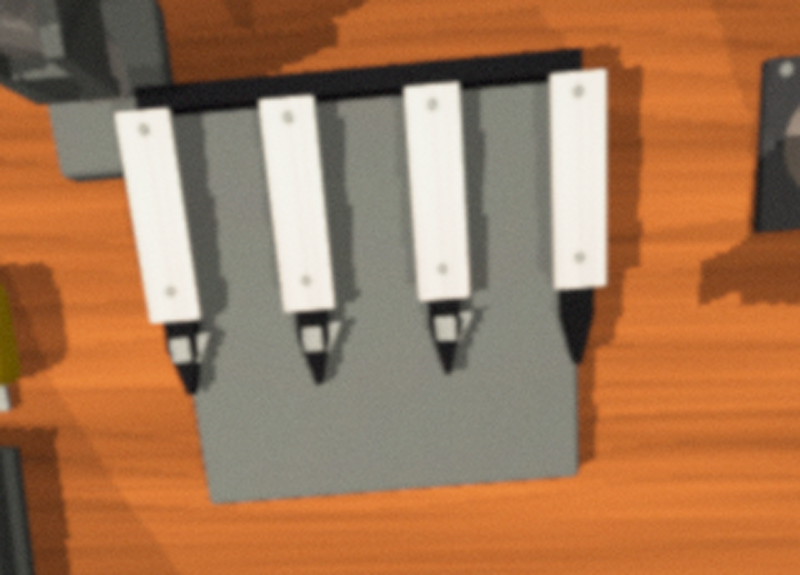

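v6 shows the four rails clearly, with catches out at (185,345), (315,340) and (445,330) in the crop and all bays empty. The rail fit gives a station yaw of about 0.064 and bay2 at about (.6137,.0131). Next I'll look at the stones.

move_arm --targets '[-6,-50,4,0,-0.023,0,87,-6,-50,4,0,0,0,87,-6,-50,4,0,0,0,87,-6,-50,4,0,0,0,87,-6,-50,4,0,0,0,87,-6,-45,4,0,0,0,87,0,0,0,0,0,0,87]'

```text
clock: 14.18
tool_pos: [0.4665, 0.3086, 0.2669]
tool_rot: [-3.137, 0.028, -0.015]
contact_force: [0.8, -0.6, 1.4]
grip_width: 0.087
```

```bash
cat >> look.py <<'E'
def stones(p,z=.034,off=0):
    """white plates: centre, size, yaw on height z"""
    hsv=cv2.cvtColor(p['img'],cv2.COLOR_BGR2HSV); m=((hsv[...,1]<60)&(hsv[...,2]>150)).astype(np.uint8); out=[]
    for k in cv2.findContours(m,0,2)[0]:
        if cv2.contourArea(k)<500: continue
        w=cv2.minAreaRect(np.array([ray(p,u,z)[:2] for u in k.reshape(-1,2)],np.float32)*1000)
        b=cv2.boxPoints(w); e=max([b[1]-b[0],b[2]-b[1]],key=np.linalg.norm); e=e*np.sign(e[0])
        print('plate',np.round(w[0],1),'size',np.round(sorted(w[1]),1),'yaw',round(float(np.arctan2(e[1],e[0])),3),'px',np.round(k.reshape(-1,2).mean(0)))
E
python3 - <<'E'
from look import *
show(); p=look('w7',[('stone1',.0),('guide_lug',.1)])
stones(p)
E
```

```text
t 14.18 pos [0.4665 0.3086 0.2669] rot [-3.137  0.028 -0.015] F [ 0.8 -0.6  1.4] w 87.0 q [-0.04  0.27 -0.74  1.55  0.16  1.41 -2.37]
stone1 [247.9  67.7] 0.8 [0.605  0.3481 0.    ]
stone1 [327.3 194.2] 0.64 [0.4395 0.243  0.    ]
stone1 [237.9 201.4] 0.58 [0.4306 0.3707 0.    ]
plate [430.9 372.9] size [38.7 98.5] yaw 0.114 px [232. 207.]
plate [446.5 244.8] size [39.4 97.7] yaw -0.044 px [331. 197.]
plate [604.4 350.2] size [39.  98.4] yaw -0.214 px [244.  60.]
plate [611.1 115.8] size [27.1 94.8] yaw 0.067 px [449.  53.]
plate [615.3  48.6] size [27.4 94.1] yaw 0.055 px [510.  49.]
```

View pics/w7.png

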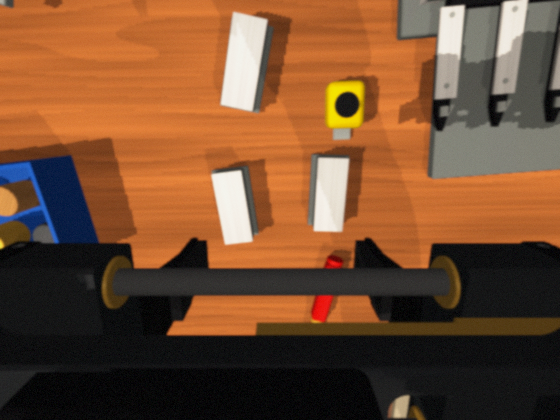

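w7 shows the three stones at (244,60), (232,207) and (331,197). The plate fits give 39×98 mm, which matches the description. Picking the first stone at (.4465,.2448), yaw −0.044.

```bash
python3 - <<'E'
from h import *
go((.4465,.2448,.10),-.044)
E
```

```text
shift [-16.4  59.8 166.9] turn [-0.002  0.027  0.022]
```

move_arm --targets '[-4,15,42,0,0.027,0.029,64,-4,15,42,0,0,0,64,-4,15,42,0,0,0,64,-4,15,40,0,0,0,64,0,0,0,0,0,0,64]'

```text
clock: 14.95
tool_pos: [0.4538, 0.2371, 0.1]
tool_rot: [-3.14, -0.009, -0.064]
contact_force: [-0.2, 0.0, 1.3]
grip_width: 0.0642
```

```bash
python3 - <<'E'
from look import *
show(); p=look('w8',[]); stones(p)
go((.4465,.2448,.037),-.044)
E
```

```text
t 14.95 pos [0.4538 0.2371 0.1   ] rot [-3.14  -0.009 -0.064] F [-0.2  0.   1.3] w 64.2 q [ 0.04  0.29 -0.69  1.9   0.22  1.02 -2.37]
plate [464.  377.7] size [31.7 39.5] yaw -1.463 px [ 88. 222.]
plate [459.6 244.8] size [39.7 75.3] yaw -0.041 px [272. 214.]
plate [579.4  57.9] size [ 9.3 25.5] yaw 0.169 px [549.  27.]
plate [579.5 113.8] size [28.  34.9] yaw 0.073 px [467.  46.]
plate [584.5 355.4] size [38.4 58.3] yaw -0.211 px [74. 75.]
shift [-9.6 -5.4 64.9] turn [-0.004 -0.012 -0.02 ]
```

move_arm --targets '[-8,-5,20,0,-0.012,-0.02,64,0,0,30,0,0,0,64,0,0,12,0,0,0,64,0,0,0,0,0,0,64,0,0,0,0,0,0,25,0,0,0,0,0,0,25,0,0,0,0,0,0,25,0,0,0,0,0,0,25,0,0,0,0,0,0,25]' --newtons 50

```text
clock: 16.12
tool_pos: [0.4522, 0.2494, 0.0454]
tool_rot: [-3.132, -0.009, -0.041]
contact_force: [-0.6, 0.1, -2.1]
grip_width: 0.0373
```

```bash
python3 - <<'E'
from h import *
show()
E
```

```text
t 16.12 pos [0.4522 0.2494 0.0454] rot [-3.132 -0.009 -0.041] F [-0.6  0.1 -2.1] w 37.3 q [-0.01  0.38 -0.67  1.93  0.29  0.92 -2.42]
```

move_arm --targets '[0,0,0,0,0,0,50,0,0,0,0,0,0,50,0,0,8,0,0,0,50,0,0,0,0,0,0,50]'

```text
clock: 16.62
tool_pos: [0.4525, 0.2496, 0.0371]
tool_rot: [-3.132, -0.01, -0.041]
contact_force: [0.6, 0.5, 0.6]
grip_width: 0.0495
```

```bash
python3 - <<'E'
from h import *
show(); go((.4475,.2455,.037),-.044)
E
```

```text
t 16.62 pos [0.4525 0.2496 0.0371] rot [-3.132 -0.01  -0.041] F [0.6 0.5 0.6] w 49.5 q [-0.01  0.39 -0.66  1.93  0.3   0.9  -2.43]
shift [-4.8  4.3 -0. ] turn [-0.01  -0.01   0.003]
```

move_arm --targets '[-5,4,0,-0.01,-0.01,0,50,0,0,0,0,0,0,25,0,0,0,0,0,0,25,0,0,0,0,0,0,25,0,0,0,0,0,0,25]'

```text
clock: 17.25
tool_pos: [0.4468, 0.2458, 0.037]
tool_rot: [3.141, 0.001, -0.041]
contact_force: [0.8, 1.6, -0.4]
grip_width: 0.0372
```

move_arm --targets '[0,0,-15,0,0,0,25,0,0,-30,0,0,0,25,0,0,-10,0,0,0,25,0,0,0,0,0,0,25]'

```text
clock: 17.75
tool_pos: [0.4466, 0.2454, 0.0946]
tool_rot: [3.14, 0.002, -0.041]
contact_force: [0.6, -0.9, -3.0]
grip_width: 0.038
```

```bash
cat > stn.py <<'E'
from h import *
B2=np.array([.6137,.0131]); PSI=.064
X=np.array([np.cos(PSI),np.sin(PSI)]); Y=np.array([-X[1],X[0]])
def bay(n,x,y=0): return B2+Y*(n-2)*.068+X*x+Y*y
def rel(n):
    s=st(); d=np.array(s['tool_pos'][:2])-bay(n,0); print('in bay',n,'x,y mm',np.round([d@X*1000,d@Y*1000],1),'z above floor',round((s['tool_pos'][2]-.018)*1000,1))
E
python3 - <<'E'
from stn import *
show(); go((*bay(3,-.140),.09),PSI); rel(3)
E
```

```text
t 17.75 pos [0.4466 0.2454 0.0946] rot [ 3.14e+00  2.00e-03 -4.10e-02] F [ 0.6 -0.9 -3. ] w 38.0 q [ 0.03  0.3  -0.7   1.9   0.22  1.03 -2.38]
shift [ 30.2 172.3   4.8] turn [ 0.001  0.002 -0.105]
in bay 3 x,y mm [-151.9  174.5] z above floor 76.6
```

move_arm --targets '[7,43,0,0,0,0,25,7,43,0,0,0,0,25,7,43,0,0,0,0,25,7,43,4,0,0,0,25,0,0,0,0,0,-0.105,25,0,0,0,0,0,0,25]'

```text
clock: 18.5
tool_pos: [0.4654, 0.0664, 0.0861]
tool_rot: [3.141, 0.007, 0.066]
contact_force: [0.1, 1.2, -2.4]
grip_width: 0.0374
```

```bash
python3 - <<'E'
from stn import *
from look import *
show(); rel(3); go((*bay(3,-.137),.060),PSI)
p=look('w9',[]); stones(p,.032)
E
```

```text
t 18.5 pos [0.4654 0.0664 0.0861] rot [3.141 0.007 0.066] F [ 0.1  1.2 -2.4] w 37.4 q [ 0.33  0.21 -0.62  2.    0.15  0.98 -1.86]
in bay 3 x,y mm [-144.6   -5.3] z above floor 68.1
shift [ 7.8 -5.4 26. ] turn [0.001 0.007 0.002]
plate [404.   61.6] size [23.7 55.3] yaw -1.505 px [279. 311.]
plate [471.8  66.2] size [52.  65.8] yaw 0.066 px [268. 208.]
plate [524.7 208.9] size [11.9 19.2] yaw -1.532 px [ 62. 132.]
plate [597.2 -86.6] size [22.1 42.6] yaw 0.067 px [533.  42.]
plate [584.9 -28.9] size [46.6 71.6] yaw 0.693 px [472.  78.]
plate [579.    6.9] size [42.5 67.5] yaw -0.074 px [387.  53.]
plate [588.4  45.2] size [26.6 42.7] yaw 0.063 px [324.  60.]
plate [584.2 112.3] size [25.4 42.1] yaw 0.065 px [212.  38.]
```

View pics/w9.png

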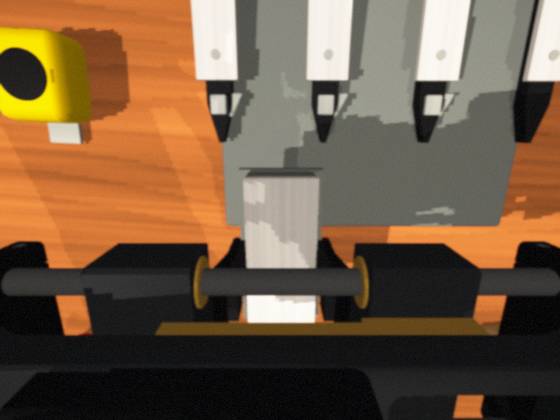

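w9 shows the stone gripped at (282,215), over the apron. Bay 3's mouth lies between the rib tips at (222,138) and (323,138). The rail midline agrees with my station fit to about 1 mm. Lowering and sliding in.

move_arm --targets '[2,-5.4,16,0,0.007,0,25,0,0,10,0,0,0,25,0,0,0,0,0,0,25]'

```text
clock: 18.92
tool_pos: [0.4664, 0.0729, 0.0587]
tool_rot: [3.141, 0.002, 0.062]
contact_force: [0.1, -0.0, -2.0]
grip_width: 0.0377
```

```bash
python3 - <<'E'
from stn import *
show(); rel(3); go((*bay(3,-.10),.0555),PSI)
E
```

```text
t 18.93 pos [0.4664 0.0729 0.0587] rot [3.141e+00 2.000e-03 6.200e-02] F [ 0.1 -0.  -2. ] w 37.7 q [ 0.31  0.26 -0.61  2.02  0.18  0.92 -1.91]
in bay 3 x,y mm [-143.2    1.1] z above floor 40.7
shift [43.2  1.   3.1] turn [ 0.001  0.002 -0.002]
```

move_arm --targets '[5,1,3,0,0.002,0,25,10,0,0.5,0,0,0,25,10,0,0.3,0,0,0,25]'

```text
clock: 19.3
tool_pos: [0.4934, 0.0734, 0.0556]
tool_rot: [3.14, -0.002, 0.061]
contact_force: [-0.3, 0.1, -2.0]
grip_width: 0.0376
```

```bash
python3 - <<'E'
from stn import *
show(); rel(3); go((*bay(3,-.06),.0555),PSI)
E
```

```text
t 19.3 pos [0.4934 0.0734 0.0556] rot [ 3.14e+00 -2.00e-03  6.10e-02] F [-0.3  0.1 -2. ] w 37.6 q [ 0.29  0.31 -0.6   1.96  0.22  0.93 -1.92]
in bay 3 x,y mm [-116.2   -0.2] z above floor 37.6
shift [56.1 -0.3  0.2] turn [ 0.001 -0.002 -0.003]
```

move_arm --targets '[10,0,0,0,0,0,25,10,0,0,0,0,0,25,10,0,0,0,0,0,25,10,0,0,0,0,0,25]'

```text
clock: 19.8
tool_pos: [0.5337, 0.0759, 0.0553]
tool_rot: [3.139, 0.005, 0.061]
contact_force: [-7.1, 0.1, 5.2]
grip_width: 0.0374
```

```bash
python3 - <<'E'
from stn import *
show(); rel(3); go((*bay(3,0),.0555),PSI)
E
```

```text
t 19.8 pos [0.5337 0.0759 0.0553] rot [3.139 0.005 0.061] F [-7.1  0.1  5.2] w 37.4 q [ 0.26  0.4  -0.57  1.85  0.26  0.97 -1.93]
in bay 3 x,y mm [-75.9  -0.3] z above floor 37.3
shift [75.9 -0.5 -0.6] turn [ 0.002  0.005 -0.003]
```

move_arm --targets '[10,0,-0.5,0,0.004,0,25,10,0,-0.2,0,0,0,25,10,0,0,0,0,0,25,10,0,0,0,0,0,25]'

```text
clock: 20.3
tool_pos: [0.5751, 0.0785, 0.0553]
tool_rot: [3.139, 0.005, 0.061]
contact_force: [-4.7, -0.3, 2.6]
grip_width: 0.0377
```

```bash
python3 - <<'E'
from stn import *
show(); rel(3); go((*bay(3,0),.0555),PSI)
E
```

```text
t 20.3 pos [0.5751 0.0785 0.0553] rot [3.139 0.005 0.061] F [-4.7 -0.3  2.6] w 37.7 q [ 0.23  0.47 -0.55  1.75  0.29  1.01 -1.94]
in bay 3 x,y mm [-34.3  -0.3] z above floor 37.3
shift [34.3 -0.4 -0.3] turn [ 0.003  0.005 -0.003]
```

move_arm --targets '[10,0,0,0,0.004,0,25,10,0,0,0,0,0,25,8,0,0,0,0,0,25,6,0,0,0,0,0,25]'

```text
clock: 20.8
tool_pos: [0.6117, 0.0809, 0.0554]
tool_rot: [3.139, 0.001, 0.061]
contact_force: [-11.9, -4.5, 8.1]
grip_width: 0.0377
```

```bash
python3 - <<'E'
from stn import *
show(); rel(3)
E
```

```text
t 20.8 pos [0.6117 0.0809 0.0554] rot [3.139e+00 1.000e-03 6.100e-02] F [-11.9  -4.5   8.1] w 37.7 q [ 0.21  0.54 -0.53  1.65  0.31  1.04 -1.93]
in bay 3 x,y mm [ 2.3 -0.2] z above floor 37.4
```

move_arm --targets '[5,0,0,0,0,0,25,5,0,0,0,0,0,25]'

```text
clock: 21.05
tool_pos: [0.6125, 0.0811, 0.055]
tool_rot: [3.135, 0.023, 0.062]
contact_force: [-31.3, -4.9, 24.3]
grip_width: 0.0376
```

```bash
python3 - <<'E'
from stn import *
show(); rel(3)
E
```

```text
t 21.05 pos [0.6125 0.0811 0.055 ] rot [3.135 0.023 0.062] F [-31.3  -4.9  24.3] w 37.6 q [ 0.2   0.56 -0.53  1.63  0.31  1.07 -1.93]
in bay 3 x,y mm [ 3.1 -0.1] z above floor 37.0
```

move_arm --targets '[0,0,0,0,0,0,50,0,0,0,0,0,0,50,0,0,-20,0,0,0,50,-10,0,-60,0,0.02,0,64,-20,0,-60,0,0,0,64,-20,-40,-40,0,0,0,64,-25,-40,0,0,0,0,64,-25,-40,0,0,0,0,64,-25,-30,0,0,0,0,64,0,0,0,0,0,0,64]'

```text
clock: 22.3
tool_pos: [0.4828, 0.2307, 0.2533]
tool_rot: [3.14, -0.022, 0.06]
contact_force: [-0.3, -0.7, 0.2]
grip_width: 0.0641
```

```bash
python3 - <<'E'
from stn import *
from look import *
show()
p=look('w10',[]); stones(p)
cv2.imwrite('pics/v10.png',cv2.resize(p['img'][0:250,100:500],None,fx=2,fy=2,interpolation=cv2.INTER_CUBIC))
go((.431,.373,.10),.114)
E
```

```text
t 22.3 pos [0.4828 0.2307 0.2533] rot [ 3.14  -0.022  0.06 ] F [-0.3 -0.7  0.2] w 64.1 q [ 0.1   0.18 -0.71  1.67  0.13  1.32 -2.14]
plate [430.9 373. ] size [39.2 98.7] yaw 0.113 px [167. 225.]
plate [619.9 -75.2] size [17.4 91.7] yaw 0.288 px [553.  95.]
plate [619.4 -19.4] size [28.2 93.5] yaw 0.061 px [504.  88.]
plate [610.1 115.6] size [27.2 96. ] yaw 0.069 px [387.  86.]
plate [614.6  64. ] size [ 59.3 103.2] yaw 0.066 px [434.  91.]
plate [604.5 350. ] size [38.8 97.8] yaw -0.211 px [183.  77.]
shift [ -48.2 -147.   151.9] turn [ 0.003 -0.022 -0.056]
```

View pics/v10.png

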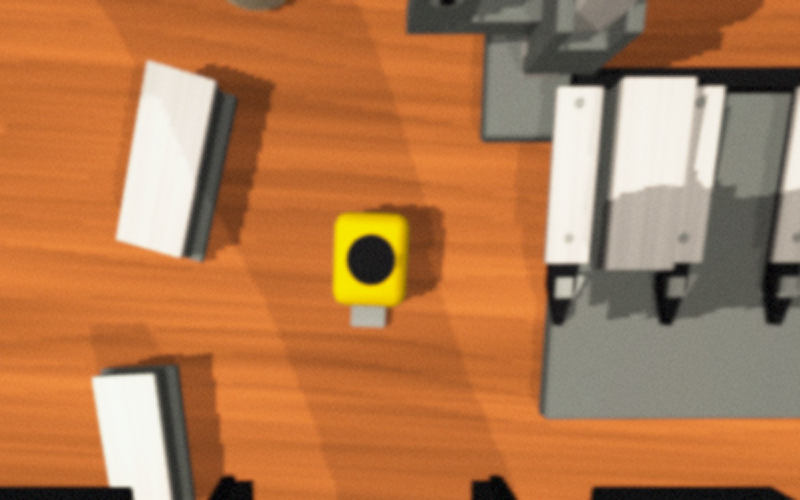

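v10 shows the first stone in bay 3 against the end stop at (650,170). Its catch has sprung back out at (572,290), and the other two stones have not moved.

move_arm --targets '[-12,-37,36,0,-0.022,0,64,-12,-37,36,0,0,0,64,-12,-37,36,0,0,0,64,-12,-36,36,0,0,0,64,0,0,0,0,0,-0.056,64,0,0,0,0,0,0,64]'

```text
clock: 23.1
tool_pos: [0.4392, 0.3716, 0.1082]
tool_rot: [3.14, -0.009, 0.099]
contact_force: [0.5, -0.1, -0.7]
grip_width: 0.0639
```

```bash
python3 - <<'E'
from h import *
show(); go((.431,.373,.037),.114)
E
```

```text
t 23.1 pos [0.4392 0.3716 0.1082] rot [ 3.14  -0.009  0.099] F [ 0.5 -0.1 -0.7] w 63.9 q [-0.18  0.43 -0.74  1.72  0.33  1.11 -2.5 ]
shift [-8.6 -2.3 71.2] turn [ 0.002 -0.009 -0.015]
```

move_arm --targets '[-8,-2,30,0,-0.009,-0.015,64,0,0,26,0,0,0,64,0,0,10,0,0,0,64,0,0,0,0,0,0,64]'

```text
clock: 23.6
tool_pos: [0.4373, 0.3704, 0.0436]
tool_rot: [3.141, -0.006, 0.102]
contact_force: [0.3, -0.4, 0.5]
grip_width: 0.0643
```

```bash
python3 - <<'E'
from h import *
show(); go((.431,.373,.037),.114)
E
```

```text
t 23.6 pos [0.4373 0.3704 0.0436] rot [ 3.141 -0.006  0.102] F [ 0.3 -0.4  0.5] w 64.3 q [-0.22  0.51 -0.7   1.78  0.39  0.99 -2.53]
shift [-6.1 -3.2  6.6] turn [ 0.001 -0.006 -0.012]
```

move_arm --targets '[-6,-3,6.5,0,-0.006,-0.012,64,0,0,0,0,0,0,25,0,0,0,0,0,0,25,0,0,0,0,0,0,25,0,0,0,0,0,0,25,0,0,0,0,0,0,25]'

```text
clock: 24.35
tool_pos: [0.4322, 0.374, 0.0395]
tool_rot: [-3.14, -0.003, 0.114]
contact_force: [0.2, 0.2, -1.3]
grip_width: 0.0375
```

```bash
python3 - <<'E'
from h import *
show(); go((.431,.373,.037),.114)
E
```

```text
t 24.35 pos [0.4322 0.374  0.0395] rot [-3.14e+00 -3.00e-03  1.14e-01] F [ 0.2  0.2 -1.3] w 37.5 q [-0.22  0.51 -0.7   1.78  0.39  0.99 -2.53]
shift [-1.3  0.8  2.5] turn [-0.002 -0.003  0.   ]
```

move_arm --targets '[0,0,-15,0,0,0,25,0,0,-30,0,0,0,25,0,0,-10,0,0,0,25,0,0,0,0,0,0,25]'

```text
clock: 24.85
tool_pos: [0.4314, 0.3729, 0.0965]
tool_rot: [3.142, -0.001, 0.114]
contact_force: [0.9, -0.6, -3.4]
grip_width: 0.0371
```

```bash
python3 - <<'E'
from stn import *
show(); go((*bay(2,-.145),.09),PSI)
E
```

```text
t 24.85 pos [0.4314 0.3729 0.0965] rot [ 3.142e+00 -1.000e-03  1.140e-01] F [ 0.9 -0.6 -3.4] w 37.1 q [-0.19  0.44 -0.73  1.74  0.33  1.09 -2.49]
shift [ -4.6 370.9   6.5] turn [-0.    -0.001  0.05 ]
```

move_arm --targets '[-1,53,0,0,0,0,25,-1,53,0,0,0,0,25,-1,53,0,0,0,0,25,-1,53,0,0,0,0,25,0,53,2,0,0,0,25,0,53,2,0,0,0,25,0,50,2,0,0,0,25,0,0,0,0,0,0.05,25,0,0,0,0,0,0,25]'

```text
clock: 25.98
tool_pos: [0.4657, -0.0061, 0.0831]
tool_rot: [-3.141, 0.007, 0.063]
contact_force: [-0.7, -0.4, -3.6]
grip_width: 0.0378
```

```bash
python3 - <<'E'
from stn import *
show(); rel(2); go((*bay(2,-.137),.060),PSI)
E
```

```text
t 25.98 pos [ 0.4657 -0.0061  0.0831] rot [-3.141  0.007  0.063] F [-0.7 -0.4 -3.6] w 37.8 q [ 0.47  0.2  -0.59  2.01  0.13  0.97 -1.7 ]
in bay 2 x,y mm [-148.9   -9.7] z above floor 65.1
shift [12.  -9.7 23. ] turn [-0.001  0.007 -0.001]
```

move_arm --targets '[6,-9.7,10,0,0.007,0,25,0,0,10,0,0,0,25,0,0,3,0,0,0,25,0,0,0,0,0,0,25]'

```text
clock: 26.48
tool_pos: [0.4707, 0.0068, 0.0574]
tool_rot: [-3.14, 0.001, 0.069]
contact_force: [-0.1, -1.7, 1.2]
grip_width: 0.0377
```

```bash
python3 - <<'E'
from stn import *
show(); rel(2); go((*bay(2,-.100),.058),PSI)
E
```

```text
t 26.48 pos [0.4707 0.0068 0.0574] rot [-3.14e+00  1.00e-03  6.90e-02] F [-0.1 -1.7  1.2] w 37.7 q [ 0.43  0.25 -0.59  2.03  0.17  0.91 -1.75]
in bay 2 x,y mm [-143.1    2.9] z above floor 39.4
shift [43.1  3.1 -0.6] turn [-0.001  0.001  0.005]
```

move_arm --targets '[5,2.5,-0.6,0,0,0.005,25,10,0,0,0,0,0,25,10,0,0,0,0,0,25]'

```text
clock: 26.85
tool_pos: [0.4975, 0.0056, 0.0585]
tool_rot: [-3.141, 0.0, 0.063]
contact_force: [0.2, 0.2, -3.5]
grip_width: 0.0372
```

```bash
python3 - <<'E'
from stn import *
show(); rel(2); go((*bay(2,-.060),.0578),PSI)
E
```

```text
t 26.85 pos [0.4975 0.0056 0.0585] rot [-3.141  0.     0.063] F [ 0.2  0.2 -3.5] w 37.2 q [ 0.41  0.3  -0.58  1.96  0.2   0.93 -1.77]
in bay 2 x,y mm [-116.4   -0. ] z above floor 40.5
shift [56.4 -0.   0.7] turn [-0.001  0.    -0.001]
```

move_arm --targets '[10,0,0.8,0,0,0,25,10,0,0,0,0,0,25,10,0,0,0,0,0,25,10,0,0,0,0,0,25,10,0,0,0,0,0,25]'

```text
clock: 27.48
tool_pos: [0.5473, 0.0086, 0.0575]
tool_rot: [3.141, 0.01, 0.063]
contact_force: [-8.3, -0.9, 5.7]
grip_width: 0.0377
```

```bash
python3 - <<'E'
from stn import *
show(); rel(2); go((*bay(2,0),.0578),PSI)
E
```

```text
t 27.48 pos [0.5473 0.0086 0.0575] rot [3.141 0.01  0.063] F [-8.3 -0.9  5.7] w 37.7 q [ 0.37  0.41 -0.55  1.83  0.25  0.99 -1.8 ]
in bay 2 x,y mm [-66.5  -0.3] z above floor 39.5
shift [66.5 -0.3 -1. ] turn [ 0.001  0.01  -0.001]
```

move_arm --targets '[10,0,-0.5,0,0.008,0,25,10,0,0,0,0,0,25,10,0,0,0,0,0,25,10,0,0,0,0,0,25,10,0,0,0,0,0,25,8,0,0,0,0,0,25]'

```text
clock: 28.22
tool_pos: [0.6064, 0.0124, 0.0577]
tool_rot: [3.14, 0.011, 0.063]
contact_force: [-7.0, -0.3, 5.2]
grip_width: 0.0374
```

```bash
python3 - <<'E'
from stn import *
show(); rel(2); go((*bay(2,0),.0578),PSI)
E
```

```text
t 28.23 pos [0.6064 0.0124 0.0577] rot [3.14  0.011 0.063] F [-7.  -0.3  5.2] w 37.4 q [ 0.32  0.52 -0.53  1.67  0.29  1.04 -1.81]
in bay 2 x,y mm [-7.3 -0.2] z above floor 39.7
shift [ 7.3 -0.2 -0.2] turn [ 0.002  0.011 -0.001]
```

move_arm --targets '[6,0,0,0,0.008,0,25,6,0,0,0,0,0,25,5,0,0,0,0,0,25,5,0,0,0,0,0,25]'

```text
clock: 28.72
tool_pos: [0.6185, 0.0132, 0.0572]
tool_rot: [3.136, 0.033, 0.063]
contact_force: [-30.4, -1.8, 24.3]
grip_width: 0.0374
```

```bash
python3 - <<'E'
from stn import *
show(); rel(2)
E
```

```text
t 28.73 pos [0.6185 0.0132 0.0572] rot [3.136 0.033 0.063] F [-30.4  -1.8  24.3] w 37.4 q [ 0.3   0.56 -0.52  1.61  0.3   1.09 -1.81]
in bay 2 x,y mm [ 4.8 -0.2] z above floor 39.2
```

move_arm --targets '[0,0,0,0,0,0,50,0,0,0,0,0,0,50,0,0,-20,0,0,0,50,-10,0,-60,0,0.03,0,64,-20,0,-60,0,0,0,64,-15,-20,-50,0,0,0,64,0,-50,0,0,0,0,64,0,-50,0,0,0,0,64,0,-50,0,0,0,0,64,0,-50,0,0,0,0,64,0,-50,0,0,0,0.05,64,0,0,0,0,0,0.05,64]'

```text
clock: 30.22
tool_pos: [0.5645, 0.2908, 0.27]
tool_rot: [-3.139, -0.022, -0.043]
contact_force: [-0.5, -0.9, -0.2]
grip_width: 0.0642
```

```bash
python3 - <<'E'
from stn import *
from look import *
show()
p=look('w11',[]); stones(p)
go((.6045,.350,.10),-.17)
E
```

```text
t 30.23 pos [0.5645 0.2908 0.27  ] rot [-3.139 -0.022 -0.043] F [-0.5 -0.9 -0.2] w 64.2 q [-0.05  0.4  -0.68  1.38  0.26  1.43 -2.34]
plate [605.2 349.7] size [39.6 98.8] yaw -0.218 px [234. 159.]
plate [609.3 114.7] size [25.8 95.8] yaw 0.062 px [419. 151.]
plate [603.2  62.5] size [ 57.5 113.9] yaw 0.06 px [466. 155.]
plate [607.3  -7.2] size [ 56.3 113.9] yaw 0.054 px [517. 149.]
plate [737.6 306.9] size [60.7 60.8] yaw -1.41 px [259.  47.]
shift [ 32.  -63.  171.1] turn [-0.003 -0.023  0.122]
```

move_arm --targets '[8,-16,43,0,-0.023,0,64,8,-16,43,0,0,0,64,8,-16,43,0,0,0,64,8,-15,42,0,0,0,64,0,0,0,0,0,0.145,64,0,0,0,0,0,0,64]'

```text
clock: 31.02
tool_pos: [0.6097, 0.3495, 0.1035]
tool_rot: [-3.134, -0.01, -0.198]
contact_force: [-1.0, 0.2, 0.2]
grip_width: 0.0638
```

```bash
python3 - <<'E'
from h import *
show(); go((.605,.350,.037),-.21)
E
```

```text
t 31.02 pos [0.6097 0.3495 0.1035] rot [-3.134 -0.01  -0.198] F [-1.   0.2  0.2] w 63.8 q [-0.2   0.66 -0.58  1.37  0.37  1.21 -2.58]
shift [-5.4  0.9 66.4] turn [-0.007 -0.01   0.012]
```

move_arm --targets '[0,0,0,0,0,-0.07,64,-5,1,30,-0.007,-0.01,0,64,0,0,25,0,0,0,64,0,0,8,0,0,0,64,0,0,0,0,0,0,64]'

```text
clock: 31.65
tool_pos: [0.6078, 0.3474, 0.0422]
tool_rot: [-3.141, -0.005, -0.117]
contact_force: [0.3, 0.7, 1.1]
grip_width: 0.0641
```

```bash
python3 - <<'E'
from h import *
show(); go((.605,.350,.037),-.14)
E
```

```text
t 31.65 pos [0.6078 0.3474 0.0422] rot [-3.141 -0.005 -0.117] F [0.3 0.7 1.1] w 64.1 q [-0.2   0.72 -0.57  1.41  0.41  1.12 -2.52]
shift [-3.1 -2.3  5.2] turn [-0.001 -0.005  0.023]
```

move_arm --targets '[-3,-2,5,0,-0.005,0.02,64,0,0,0,0,0,0,25,0,0,0,0,0,0,25,0,0,0,0,0,0,25,0,0,0,0,0,0,25,0,0,0,0,0,0,25,0,0,0,0,0,0,25]'

```text
clock: 32.52
tool_pos: [0.6059, 0.3508, 0.0395]
tool_rot: [-3.138, -0.003, -0.137]
contact_force: [-0.7, -0.1, -1.3]
grip_width: 0.0378
```

```bash
python3 - <<'E'
from h import *
show(); go((.605,.350,.037),-.14)
E
```

```text
t 32.52 pos [0.6059 0.3508 0.0395] rot [-3.138e+00 -3.000e-03 -1.370e-01] F [-0.7 -0.1 -1.3] w 37.8 q [-0.21  0.72 -0.56  1.41  0.4   1.12 -2.54]
shift [-0.8  0.9  2.5] turn [-0.003 -0.003  0.003]
```

move_arm --targets '[0,0,-15,0,0,0,25,0,0,-35,0,0,0,25,0,0,-30,0,0,0,25,0,0,0,0,0,0,25]'

```text
clock: 33.02
tool_pos: [0.605, 0.3499, 0.1227]
tool_rot: [-3.14, -0.001, -0.137]
contact_force: [0.6, 0.3, -3.7]
grip_width: 0.0381
```

```bash
python3 - <<'E'
from stn import *
show(); go((*bay(1,-.145),.12),PSI)
E
```

```text
t 33.02 pos [0.605  0.3499 0.1227] rot [-3.14e+00 -1.00e-03 -1.37e-01] F [ 0.6  0.3 -3.7] w 38.1 q [-0.2   0.64 -0.59  1.35  0.36  1.25 -2.51]
shift [-73.7 428.1   1.8] turn [-0.002 -0.001 -0.201]
```

move_arm --targets '[-18,52,0,0,0,0,25,-18,52,0,0,0,0,25,-18,52,0,0,0,0,25,-18,52,0,0,0,0,25,0,53,0,0,0,0,25,0,53,0,0,0,0,25,0,53,0,0,0,0,25,0,50,0,0,0,0,25,0,0,0,0,0,-0.1,25,0,0,0,0,0,-0.1,25,0,0,0,0,0,0,25]'

```text
clock: 34.4
tool_pos: [0.4635, -0.069, 0.1103]
tool_rot: [-3.14, 0.013, 0.062]
contact_force: [0.4, 0.2, -4.0]
grip_width: 0.0379
```

```bash
python3 - <<'E'
from stn import *
show(); rel(1); go((*bay(1,-.143),.062),PSI)
E
```

```text
t 34.4 pos [ 0.4635 -0.069   0.1103] rot [-3.14   0.013  0.062] F [ 0.4  0.2 -4. ] w 37.9 q [ 0.55  0.16 -0.53  1.98  0.1   1.03 -1.53]
in bay 1 x,y mm [-155.2   -4.3] z above floor 92.3
shift [12.8 -4.3 48.1] turn [-0.001  0.013 -0.002]
```

move_arm --targets '[7,-4,25,0,0.013,0,25,4,0,18,0,0,0,25,0,0,5,0,0,0,25,0,0,0,0,0,0,25]'

```text
clock: 34.9
tool_pos: [0.4735, -0.0638, 0.0598]
tool_rot: [-3.14, 0.002, 0.057]
contact_force: [-0.5, 0.8, -3.3]
grip_width: 0.0378
```

```bash
python3 - <<'E'
from stn import *
show(); rel(1); go((*bay(1,-.12),.058),PSI)
E
```

```text
t 34.9 pos [ 0.4735 -0.0638  0.0598] rot [-3.14e+00  2.00e-03  5.70e-02] F [-0.5  0.8 -3.3] w 37.8 q [ 0.52  0.25 -0.52  2.01  0.16  0.92 -1.6 ]
in bay 1 x,y mm [-144.9    0.2] z above floor 41.8
shift [24.9  0.1  1.8] turn [-0.002  0.002 -0.007]
```

move_arm --targets '[8,0,1.6,0,0.002,-0.006,25,10,0,0.3,0,0,0,25,10,0,0,0,0,0,25]'

```text
clock: 35.28
tool_pos: [0.5038, -0.0625, 0.0592]
tool_rot: [-3.141, -0.002, 0.062]
contact_force: [-2.7, 2.7, -2.3]
grip_width: 0.0378
```

```bash
python3 - <<'E'
from stn import *
show(); rel(1); go((*bay(1,-.06),.0578),PSI)
E
```

```text
t 35.27 pos [ 0.5038 -0.0625  0.0592] rot [-3.141e+00 -2.000e-03  6.200e-02] F [-2.7  2.7 -2.3] w 37.8 q [ 0.49  0.31 -0.52  1.94  0.19  0.94 -1.62]
in bay 1 x,y mm [-114.5   -0.4] z above floor 41.2
shift [54.5 -0.5  1.6] turn [-0.    -0.002 -0.002]
```

move_arm --targets '[8,-0.4,1.3,0,0,0,25,10,0,0.3,0,0,0,25,10,0,0,0,0,0,25,10,0,0,0,0,0,25]'

```text
clock: 35.78
tool_pos: [0.5387, -0.0579, 0.0574]
tool_rot: [-3.14, 0.012, 0.063]
contact_force: [-7.2, 0.2, 3.6]
grip_width: 0.0378
```

```bash
python3 - <<'E'
from stn import *
show(); rel(1); go((*bay(1,-.0),.0578),PSI)
E
```

```text
t 35.77 pos [ 0.5387 -0.0579  0.0574] rot [-3.14   0.012  0.063] F [-7.2  0.2  3.6] w 37.8 q [ 0.45  0.39 -0.5   1.84  0.22  0.98 -1.65]
in bay 1 x,y mm [-79.4   2. ] z above floor 39.4
shift [79.4  1.9 -1.3] turn [-0.001  0.012 -0.001]
```

move_arm --targets '[10,0,-0.3,0,0.01,0,25,10,0,0,0,0,0,25,10,0,0,0,0,0,25,10,0,0,0,0,0,25]'

```text
clock: 36.28
tool_pos: [0.5763, -0.0562, 0.0574]
tool_rot: [3.141, 0.014, 0.063]
contact_force: [-9.7, -0.2, 6.9]
grip_width: 0.0375
```

```bash
python3 - <<'E'
from stn import *
show(); rel(1); go((*bay(1,-.0),.0578),PSI)
E
```

```text
t 36.27 pos [ 0.5763 -0.0562  0.0574] rot [3.141 0.014 0.063] F [-9.7 -0.2  6.9] w 37.5 q [ 0.42  0.46 -0.49  1.74  0.25  1.01 -1.67]
in bay 1 x,y mm [-41.7   1.2] z above floor 39.4
shift [41.7  1.1 -1. ] turn [ 0.001  0.014 -0.001]
```

move_arm --targets '[10,0,-0.3,0,0.012,0,25,10,0,0,0,0,0,25,10,0,0,0,0,0,25,8,0,0,0,0,0,25,6,0,0,0,0,0,25]'

```text
clock: 36.9
tool_pos: [0.618, -0.0541, 0.0577]
tool_rot: [3.138, 0.017, 0.064]
contact_force: [-9.2, -0.6, 5.8]
grip_width: 0.0374
```

```bash
python3 - <<'E'
from stn import *
show(); rel(1)
E
```

```text
t 36.9 pos [ 0.618  -0.0541  0.0577] rot [3.138 0.017 0.064] F [-9.2 -0.6  5.8] w 37.4 q [ 0.38  0.54 -0.47  1.63  0.28  1.06 -1.69]
in bay 1 x,y mm [-0.   0.7] z above floor 39.7
```

move_arm --targets '[6,0,0,0,0.01,0,25,5,0,0,0,0,0,25,5,0,0,0,0,0,25]'

```text
clock: 37.28
tool_pos: [0.6236, -0.0546, 0.0572]
tool_rot: [3.135, 0.035, 0.063]
contact_force: [-29.6, 0.1, 23.4]
grip_width: 0.0372
```

```bash
python3 - <<'E'
from stn import *
show(); rel(1)
E
```

```text
t 37.27 pos [ 0.6236 -0.0546  0.0572] rot [3.135 0.035 0.063] F [-29.6   0.1  23.4] w 37.2 q [ 0.36  0.56 -0.47  1.59  0.28  1.09 -1.69]
in bay 1 x,y mm [ 5.6 -0.2] z above floor 39.2
```

move_arm --targets '[0,0,0,0,0,0,50,0,0,0,0,0,0,50,0,0,-20,0,0,0,50,-20,0,-50,0,0.03,0,64,-30,-20,-50,0,0,0,64,-30,-20,-40,0,0,0,64,-30,-20,-10,0,0,0,64,0,0,0,0,0,0,64]'

```text
clock: 38.28
tool_pos: [0.5147, 0.0024, 0.2421]
tool_rot: [3.133, -0.009, 0.063]
contact_force: [0.3, -1.3, -1.3]
grip_width: 0.064
```

```bash
python3 - <<'E'
from stn import *
from look import *
show()
p=look('w12',[('guide_lug',.1),('pump_top',.15)])
cv2.imwrite('pics/v12.png',cv2.resize(p['img'][0:220,140:460],None,fx=2.5,fy=2.5,interpolation=cv2.INTER_CUBIC))
for n in (1,2,3): print(n,np.round(pix(p,(*bay(n,-.049),.026)),1),np.round(pix(p,(*bay(n,-.0515,.023),.03)),1))
E
```

```text
t 38.27 pos [0.5147 0.0024 0.2421] rot [ 3.133 -0.009  0.063] F [ 0.3 -1.3 -1.3] w 64.0 q [ 0.44  0.12 -0.57  1.73  0.08  1.3  -1.66]
guide_lug [ 99.7 143.3] 0.6 [0.5633 0.1739 0.1   ]
1 [331.6 148.3] [312.7 150.7]
2 [274.7 148.3] [255.2 150.7]
3 [217.7 148.4] [197.6 150.8]
```

View pics/v12.png

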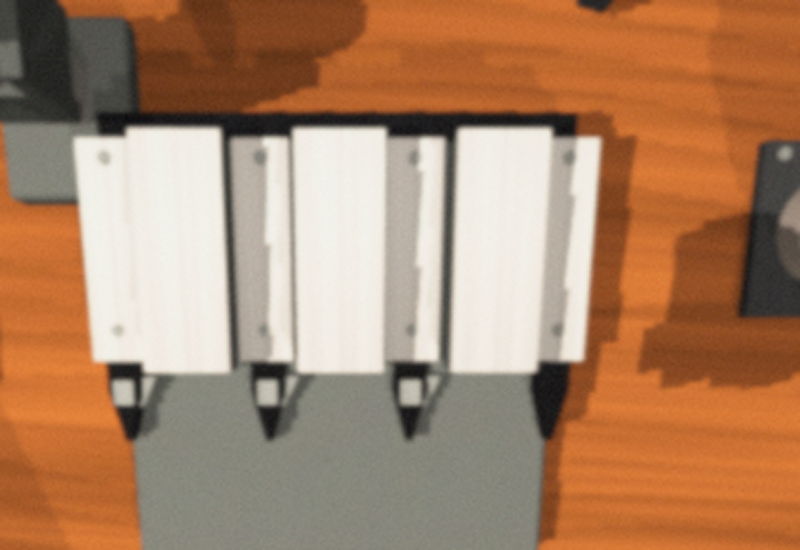

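v12 shows all three stones against the end stop, with their rear edges in line. All three catches are back out, at (125,390), (268,390) and (410,390) in the crop. Next is the pump.

```bash
python3 - <<'E'
from h import *
go((.62,-.221,.28),0)
E
```

```text
shift [ 91.  227.3 -38.1] turn [ 0.007 -0.006  0.06 ]
```

move_arm --targets '[10,45,-38,0.007,-0.006,0,0,20,46,0,0,0,0,0,20,46,0,0,0,0,0,20,45,0,0,0,0,0,20,45,0,0,0,0.06,0,0,0,0,0,0,0,0]' --newtons 20

```text
clock: 39.17
tool_pos: [0.6236, -0.2326, 0.2731]
tool_rot: [-3.141, 0.007, -0.005]
contact_force: [-0.9, -0.1, -0.1]
grip_width: 0.0121
```

```bash
python3 - <<'E'
from look import *
show()
p=look('w13',[('pump_top',.15),('chisel',.017)])
cv2.imwrite('pics/v13.png',cv2.resize(p['img'][80:300,180:380],None,fx=2.7,fy=2.7,interpolation=cv2.INTER_CUBIC)); print(pix(p,(.640,-.221,.15)))
E
```

```text
t 39.17 pos [ 0.6236 -0.2326  0.2731] rot [-3.141  0.007 -0.005] F [-0.9 -0.1 -0.1] w 12.1 q [ 0.57  0.45 -0.4   1.27  0.17  1.47 -1.4 ]
pump_top [265.2 185.8] 0.96 [ 0.6439 -0.2196  0.15  ]
pump_top [502.6 261.1] 0.6 [ 0.5676 -0.4513  0.15  ]
chisel [401.4 249.7] 0.71 [ 0.5217 -0.4089  0.017 ]
chisel [266.4 186.3] 0.59 [ 0.6167 -0.2138  0.017 ]
[266.81828474 189.94014522]
```

View pics/v13.png

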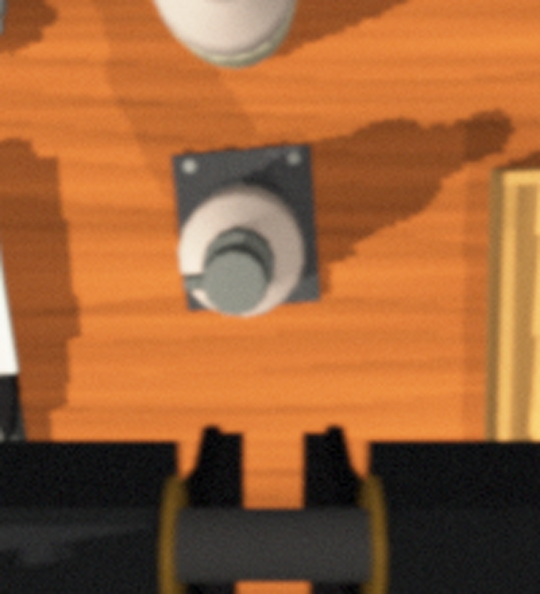

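```bash
python3 - <<'E'
from h import *
go((.645,-.2205,.180),-.005)
E
```

```text
shift [22.  -6.  94.9] turn [-0.002  0.005  0.007]
```

move_arm --targets '[11,-3,35,0,0.005,0,0,11,-3,35,0,0,0,0,0,0,22,0,0,0,0,0,0,0,0,0,0,0]'

```text
clock: 39.83
tool_pos: [0.6467, -0.2147, 0.1829]
tool_rot: [-3.139, -0.003, 0.01]
contact_force: [-0.4, -0.2, 1.1]
grip_width: 0.0003
```

```bash
python3 - <<'E'
from h import *
show(); go((.645,-.2205,.169),0)
E
```

```text
t 39.83 pos [ 0.6467 -0.2147  0.1829] rot [-3.139e+00 -3.000e-03  1.000e-02] F [-0.4 -0.2  1.1] w 0.3 q [ 0.54  0.52 -0.41  1.35  0.2   1.31 -1.43]
shift [-1.8  5.8 13.9] turn [-0.003 -0.003  0.01 ]
```

move_arm --targets '[-2,5,0,0,0,0,0,0,0,11,0,0,0,0,0,0,5,0,0,0,0,0,0,5,0,0,0,0]'

```text
clock: 40.33
tool_pos: [0.646, -0.2196, 0.1652]
tool_rot: [-3.14, -0.008, 0.011]
contact_force: [-1.4, -0.4, 4.0]
grip_width: 0.001
```

```bash
python3 - <<'E'
from h import *
show()
E
```

```text
t 40.33 pos [ 0.646  -0.2196  0.1652] rot [-3.14  -0.008  0.011] F [-1.4 -0.4  4. ] w 1.0 q [ 0.55  0.53 -0.4   1.38  0.21  1.27 -1.43]
```

Contact at 4 N, about 4 mm down. Pressing to the bottom.

move_arm --targets '[0,0,6,0,0,0,0,0,0,6,0,0,0,0,0,0,6,0,0,0,0]'

```text
clock: 40.7
tool_pos: [0.6464, -0.2196, 0.1609]
tool_rot: [3.139, -0.013, 0.01]
contact_force: [-25.3, 5.6, 46.7]
grip_width: 0.0008
```

```bash
python3 - <<'E'
from h import *
show()
E
```

```text
t 40.7 pos [ 0.6464 -0.2196  0.1609] rot [ 3.139 -0.013  0.01 ] F [-25.3   5.6  46.7] w 0.8 q [ 0.54  0.53 -0.4   1.39  0.21  1.25 -1.43]
```

Bottomed: tip 8 mm down, 47 N. Releasing and moving to the guide.

move_arm --targets '[0,0,-10,0,0,0,0,0,0,-50,0,0,0,50,0,0,-60,0,-0.01,0,50,-4,-52,0,0,0,0,50,-4,-52,0,0,0,0,50,-4,-52,0,0,0,0,50,-4,-52,0,0,0,0,50,-4,-52,0,0,0,0,50,-4,-52,0,0,0,0,50,-4,-52,0,0,0,0,50,0,-52,0,0,0,0,50,0,0,0,0,0,0,50]'

```text
clock: 42.2
tool_pos: [0.6128, 0.2088, 0.2821]
tool_rot: [3.139, -0.007, 0.008]
contact_force: [0.1, 0.0, 0.1]
grip_width: 0.0499
```

```bash
python3 - <<'E'
from look import *
from stn import *
show()
p=look('w14',[('guide_lug',.1),('guide_lug',.12),('guide_lug',.08)])
cv2.imwrite('pics/v14.png',cv2.resize(p['img'][20:240,160:400],None,fx=2.5,fy=2.5,interpolation=cv2.INTER_CUBIC))
t=snap('scene'); print('pump scene',[(np.round(d['centre'],1),round(d['p'],2)) for d in spotter.spot_point(t,'pump_top')])
q=[d for d in spotter.spot_point(t,'guide_lug')]; print([(d['centre'],d['p']) for d in q])
E
```

```text
t 42.2 pos [0.6128 0.2088 0.2821] rot [ 3.139 -0.007  0.008] F [0.1 0.  0.1] w 49.9 q [ 0.02  0.42 -0.58  1.31  0.23  1.47 -2.11]
guide_lug [286.5 141.3] 0.75 [0.6723 0.2015 0.1   ]
guide_lug [286.5 141.3] 0.75 [0.673 0.202 0.12 ]
guide_lug [286.5 141.3] 0.75 [0.6716 0.2011 0.08  ]
pump scene [(array([260.7, 237.4]), 0.43)]
[([416.2, 230.3], 0.91)]
```

View pics/v14.png

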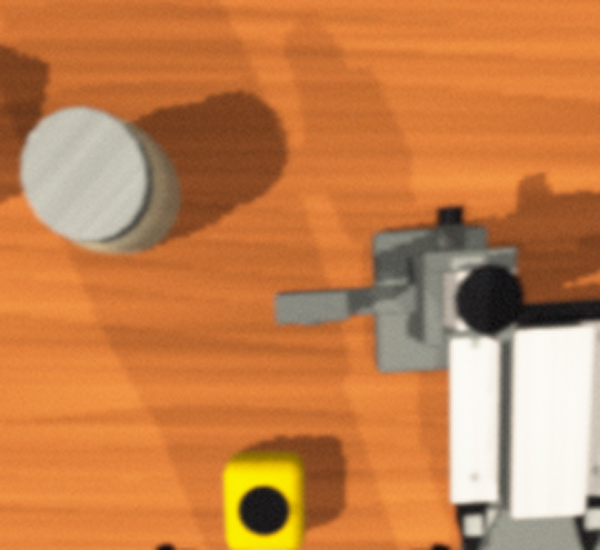

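v14 shows the lug top at crop (277–347, 291–323), i.e. full-image pixel (284.8,142.4). Its arm runs right to the post cap at (488,298) in the crop.

```bash
python3 - <<'E'
from h import *
p=snap('wrist'); t=snap('scene')
P=lambda c:np.array(c['mtx'])@np.c_[c['R'],c['t']]
for u,v in [((284.8,142.4),(416.2,230.3)),((286.5,141.3),(417.3,231.2))]:
    X=cv2.triangulatePoints(P(p),P(t),np.array([u]).T,np.array([v]).T); X=(X[:3]/X[3]).ravel(); print(np.round(X,4),pix(p,X),pix(t,X))
g=p['img'].copy()
c=t['img'][195:275,360:460]; cv2.imwrite('pics/v15.png',cv2.resize(c,None,fx=6,fy=6,interpolation=cv2.INTER_CUBIC))
for z in (.08,.1,.12): X=ray(p,(284.8,142.4),z); print(z,np.round(X,4),np.round(pix(t,X),1))
E
```

```text
[0.677  0.1995 0.1309] [280.6390828  139.89206788] [415.60092207 230.1365308 ]
[0.6797 0.2005 0.1301] [279.55389733 137.03978251] [416.29815122 230.91939644]
0.08 [0.6727 0.1945 0.08  ] [410.3 243.2]
0.1 [0.6735 0.1949 0.1   ] [411.7 238. ]
0.12 [0.6742 0.1952 0.12  ] [413.1 232.7]
```

View pics/v15.png

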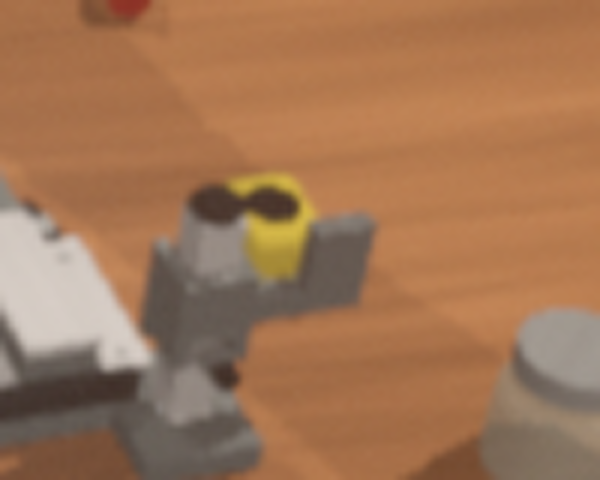

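```bash
python3 - <<'E'
from h import *
show()
p=snap('wrist'); t=snap('scene'); show()
w=[d['centre'] for d in spotter.spot_point(p,'guide_lug')][0]
a=cv2.imread('pics/w14.png')[128:158,262:312]; m=cv2.matchTemplate(p['img'],a,cv2.TM_CCOEFF_NORMED); l=cv2.minMaxLoc(m); off=np.array(l[3])-[262,128]; print('net',w,'shift',off,l[1])
u=np.array([284.8,142.4])+off
P=lambda c:np.array(c['mtx'])@np.c_[c['R'],c['t']]
for u in (u,w):
    X=cv2.triangulatePoints(P(p),P(t),np.array([u],float).T,np.array([[417.2,231.5]]).T); X=(X[:3]/X[3]).ravel(); print(np.round(X,4),u,pix(p,X),pix(t,X))
E
```

```text
t 42.65 pos [0.6148 0.202  0.2827] rot [ 3.136e+00 -8.000e-03 -2.000e-03] F [1.  0.2 0.8] w 49.7 q [ 0.02  0.42 -0.58  1.31  0.23  1.47 -2.11]
t 42.75 pos [0.6147 0.2025 0.2827] rot [ 3.136e+00 -8.000e-03 -1.000e-03] F [-0.1  0.2  0.3] w 49.7 q [ 0.02  0.42 -0.58  1.31  0.23  1.47 -2.11]
net [274.6, 148.5] shift [-7  2] 0.9754562973976135
[0.6738 0.2057 0.1228] [277.8 144.4] [274.98898766 142.75822269] [416.78632236 231.39625994]
[0.6693 0.2086 0.1186] [274.6, 148.5] [272.28507966 147.15630913] [416.85507768 231.41471253]
```

move_arm --targets '[0,0,0,0,0,-0.163,50,0,0,0,0,0,-0.163,50,0,0,0,0,0,-0.163,50,0,0,0,0,0,-0.163,50,0,0,0,0,0,-0.163,50,0,0,0,0,0,-0.163,50,0,0,0,0,0,-0.163,50,0,0,0,0,0,-0.163,50,0,0,0,0,0,-0.163,50,0,0,0,0,0,-0.163,50,0,0,0,0,0,0,50,0,0,0,0,0,0,50]'

```text
clock: 44.3
tool_pos: [0.615, 0.2013, 0.2831]
tool_rot: [3.133, 0.006, 1.676]
contact_force: [-0.1, -0.3, -0.4]
grip_width: 0.0501
```

```bash
python3 - <<'E'
from stn import *
show(); go((.672,.2065,.20),PSI+np.pi/2)
E
```

```text
t 44.3 pos [0.615  0.2013 0.2831] rot [3.133 0.006 1.676] F [-0.1 -0.3 -0.4] w 50.1 q [ 0.2   0.49 -0.85  1.3   0.37  1.5  -0.52]
shift [-0.3 56.5 83.6] turn [0.008 0.006 0.041]
```

move_arm --targets '[0,28,30,0.008,0.006,0,50,0,28,30,0,0,0.04,50,0,0,20,0,0,0,50,0,0,0,0,0,0,50,0,0,0,0,0,0,50]'

```text
clock: 44.92
tool_pos: [0.6724, 0.2075, 0.2037]
tool_rot: [3.138, 0.0, 1.624]
contact_force: [0.3, -0.1, 0.8]
grip_width: 0.0499
```

```bash
python3 - <<'E'
from stn import *
p=snap('wrist'); show(); cv2.imwrite('pics/v16.png',p['img'])
print([(d['centre'],d['p'],ray(p,d['centre'],.12)) for d in spotter.spot_point(p,'guide_lug')])
print(pix(p,(.672,.2065,.12)))
E
```

```text
t 44.98 pos [0.6724 0.2075 0.2037] rot [3.138 0.    1.624] F [-0.1  0.1  0.3] w 49.8 q [ 0.13  0.65 -0.79  1.24  0.45  1.43 -0.57]
[([281.8, 223.4], 0.62, array([0.67300635, 0.20487437, 0.12      ]))]
[280.66168582 221.41825696]
```

View pics/v16.png

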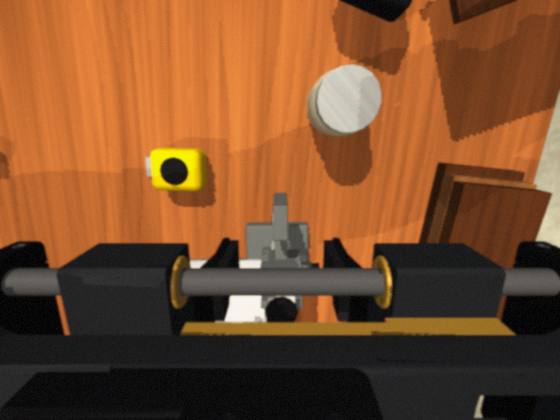

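v16 shows the lug between the fingers at x 272–288, with its outer end at row 193, and the post knob at (281,311). It is laterally centred. I'll check its position along y from the knob and the lug end.

```bash
python3 - <<'E'
from stn import *
p=snap('wrist'); show()
k=ray(p,(281,311),.146); print('knob',k,'lug from knob',k[:2]+Y*.066)
for z in (.11,.12): print(z,ray(p,(280,193),z)[:2]-Y*.015, ray(p,(272,200),z)[:2],ray(p,(288,200),z)[:2])
t=[(284.8,142.4)]
go((.673,.212,.112),PSI+np.pi/2)
E
```

```text
t 45.08 pos [0.6726 0.2074 0.2038] rot [3.138 0.    1.624] F [ 0.8 -0.6 -1.1] w 50.0 q [ 0.13  0.65 -0.79  1.24  0.45  1.43 -0.57]
knob [0.67583463 0.14163473 0.146     ] lug from knob [0.67161352 0.20749961]
0.11 [0.67147964 0.21262486] [0.66424786 0.22135801] [0.67741996 0.22205623]
0.12 [0.67135475 0.21478584] [0.66438791 0.22378241] [0.67700363 0.22445113]
shift [ 4.6  0.2 91.8] turn [ 0.004  0.    -0.011]
```

move_arm --targets '[3,1,40,0.004,0,-0.011,50,0,0,40,0,0,0,50,0,0,8,0,0,0,50,0,0,0,0,0,0,50]'

```text
clock: 45.58
tool_pos: [0.6754, 0.2112, 0.1197]
tool_rot: [3.134, -0.001, 1.635]
contact_force: [0.1, 0.7, 0.8]
grip_width: 0.05
```

```bash
python3 - <<'E'
from stn import *
show(); go((.6715,.210,.113),PSI+np.pi/2)
E
```

```text
t 45.58 pos [0.6754 0.2112 0.1197] rot [ 3.134e+00 -1.000e-03  1.635e+00] F [0.1 0.7 0.8] w 50.0 q [ 0.12  0.71 -0.77  1.33  0.49  1.29 -0.59]
shift [-0.9 -4.1  6.7] turn [ 0.007 -0.001 -0.   ]
```

move_arm --targets '[-1,-4,6,0.007,0,0,50,0,0,0,0,0,0,50,0,0,0,0,0,0,5,0,0,0,0,0,0,5,0,0,0,0,0,0,5,0,0,0,0,0,0,5,0,0,0,0,0,0,5,0,0,0,0,0,0,5]' --newtons 40

```text
clock: 46.58
tool_pos: [0.672, 0.2106, 0.118]
tool_rot: [3.139, -0.002, 1.635]
contact_force: [1.1, -0.1, -0.2]
grip_width: 0.0117
```

```bash
python3 - <<'E'
from stn import *
show()
E
```

```text
t 46.58 pos [0.672  0.2106 0.118 ] rot [ 3.139e+00 -2.000e-03  1.635e+00] F [ 1.1 -0.1 -0.2] w 11.7 q [ 0.13  0.71 -0.77  1.34  0.49  1.28 -0.59]
```

move_arm --targets '[0,0,-10,0,0,0,5,0,0,-10,0,0,0,5,0,0,-5,0,0,0,5,0,0,0,0,0,0,5]'

```text
clock: 47.08
tool_pos: [0.672, 0.2106, 0.1438]
tool_rot: [3.139, -0.002, 1.635]
contact_force: [0.4, -0.1, -2.5]
grip_width: 0.0117
```

```bash
python3 - <<'E'
from stn import *
show()
E
```

```text
t 47.08 pos [0.672  0.2106 0.1438] rot [ 3.139e+00 -2.000e-03  1.635e+00] F [ 0.4 -0.1 -2.5] w 11.7 q [ 0.13  0.69 -0.78  1.31  0.48  1.33 -0.58]
```

move_arm --targets '[0,0,-4,0,0,0,5,0,0,0,0,0,0,5]'

```text
clock: 47.32
tool_pos: [0.672, 0.2106, 0.1481]
tool_rot: [3.139, -0.002, 1.635]
contact_force: [1.1, 1.0, -3.3]
grip_width: 0.0115
```

```bash
python3 - <<'E'
from stn import *
show()
E
```

```text
t 47.33 pos [0.672  0.2106 0.1481] rot [ 3.139e+00 -2.000e-03  1.635e+00] F [ 1.1  1.  -3.3] w 11.5 q [ 0.13  0.69 -0.78  1.31  0.48  1.33 -0.58]
```

move_arm --targets '[0,0,0,0,0,0,45,0,0,0,0,0,0,45,0,0,0,0,0,0,45,0,0,0,0,0,0,45,0,0,-40,0,0,0,45,0,0,-60,0,0,0,45,-10,-40,-20,0,0,0,45,-10,-50,0,0,0,0,45,-10,-50,0,0,0,0,45,0,0,0,0,0,0,45]'

```text
clock: 48.58
tool_pos: [0.5302, 0.1709, 0.2714]
tool_rot: [3.137, -0.001, 1.634]
contact_force: [0.6, 0.5, 0.1]
grip_width: 0.045
```

```bash
python3 - <<'E'
from look import *
from stn import *
show()
t=snap('scene'); 
for q in ['guide_lug','pump_top','chisel','tray_in','stone1','tape_measure','brad_jar']: print(q,[(np.round(d['centre'],1).tolist(),round(d['p'],2)) for d in spotter.spot_point(t,q)])
for z in (.122,.134,.146,.152): print(z,np.round(pix(t,(.6715,.210,z)),1))
print('pump up/down',pix(t,(.645,-.2205,.15)),pix(t,(.645,-.2205,.142)))
T=snap('top')
for q,z in [('chisel',.017),('stone1',.018),('tray_in',.005),('tape_measure',0),('brad_jar',0),('offcut',0),('hammer',0),('honing_guide',0),('glue',0)]: print(q,[(np.round(ray(T,d['centre'],z),3).tolist(),round(d['p'],2)) for d in spotter.spot_point(T,q)])
print('bays',[np.round(bay(n,0),3) for n in (1,2,3)])
a=cv2.resize(t['img'][190:290,70:460],None,fx=2.0,fy=2.0,interpolation=cv2.INTER_CUBIC)
b=cv2.resize(cv2.imread('pics/scene0.png')[195:275,370:470],None,fx=3.9,fy=3.9,interpolation=cv2.INTER_CUBIC)
c=cv2.resize(t['img'][195:275,370:470],None,fx=3.9,fy=3.9,interpolation=cv2.INTER_CUBIC)
cv2.imwrite('pics/v17.png',np.vstack([a,np.hstack([b,c])])[:600])
E
```

```text
t 48.58 pos [0.5302 0.1709 0.2714] rot [ 3.137e+00 -1.000e-03  1.634e+00] F [0.6 0.5 0.1] w 45.0 q [ 0.38  0.28 -0.92  1.57  0.23  1.4  -0.5 ]
guide_lug [([416.7, 225.5], 0.86)]
pump_top [([263.6, 234.5], 0.48)]
chisel [([208.6, 197.1], 0.72), ([377.2, 182.0], 0.65), ([95.5, 246.7], 0.63), ([194.2, 249.5], 0.62)]
tray_in [([195.9, 251.8], 0.78)]
stone1 [([342.6, 254.0], 0.74), ([318.6, 259.5], 0.64), ([361.3, 251.4], 0.56), ([192.1, 248.8], 0.28)]
tape_measure [([402.3, 236.9], 0.59)]
brad_jar [([449.1, 271.5], 0.6)]
0.122 [417.9 230.9]
0.134 [418.6 227.6]
0.146 [419.4 224.2]
0.152 [419.8 222.5]
pump up/down [262.69540631 234.42020702] [262.7646608  236.70262585]
chisel [([0.453, -0.703, 0.017], 0.69), ([0.525, -0.41, 0.017], 0.6), ([0.253, 0.246, 0.017], 0.52), ([0.267, -0.337, 0.017], 0.46), ([0.63, -0.059, 0.017], 0.34)]
stone1 [([0.599, 0.076, 0.018], 0.75), ([0.612, 0.003, 0.018], 0.72), ([0.623, -0.066, 0.018], 0.62)]
tray_in [([0.515, -0.407, 0.005], 0.57)]
tape_measure [([0.561, 0.226, 0.0], 0.5)]
brad_jar [([0.729, 0.308, 0.0], 0.51), ([0.6, 0.085, 0.0], 0.43), ([0.527, -0.416, 0.0], 0.4), ([0.618, 0.012, 0.0], 0.28)]
offcut [([0.361, -0.155, 0.0], 0.89), ([0.487, -0.579, 0.0], 0.64)]
hammer [([0.712, 0.247, 0.0], 0.19)]
honing_guide [([0.748, -0.078, 0.0], 0.58)]
glue [([0.752, -0.217, 0.0], 0.74), ([0.628, -0.053, 0.0], 0.73), ([0.489, -0.578, 0.0], 0.16)]
bays [array([ 0.618, -0.055]), array([0.614, 0.013]), array([0.609, 0.081])]
```

View pics/v17.png

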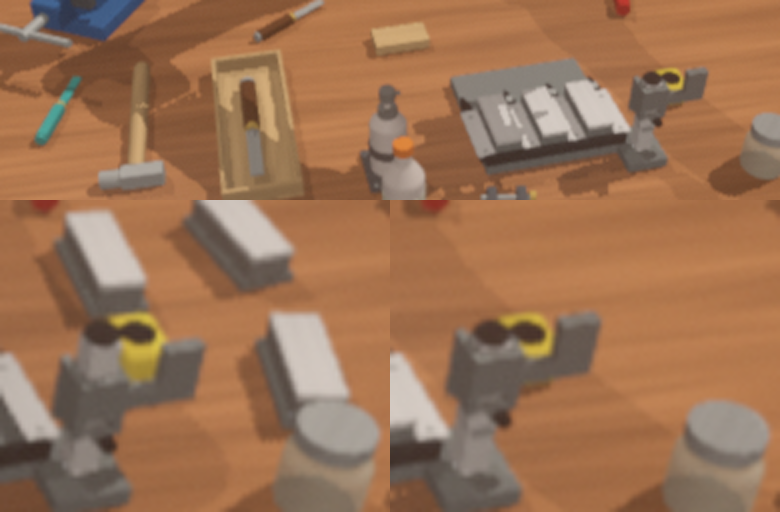

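v17 shows the chisel flat in the tray at (250,125), the three stones in their bays at (497,115), (550,105) and (597,100), and the sprayer cap up. In the before and after crops the carriage rises about 27 px, which is about 24.5 mm or one notch. The bystanders have not moved and the arm is clear.

```bash
python3 - <<'E'
from h import *
print(r.close_job()); show()
E
```

```text
the job is handed in; nothing more can be done
None
the job is handed in; nothing more can be done
```

The job is handed in at about 49 s of the 210 s, and my last checks passed, but the system gave no verdict.

- **Stones:** all three are in their bays, each pushed about 30 N against the end stop. The close wrist picture showed all three catches out behind them.
- **Sprayer:** the cap went 8 mm down after the stones were in, with about 47 N through the fingertips. That is well over the 6 N needed. It reads as up again in the last picture.
- **Guide carriage:** I lifted it 30 mm and let go. It now sits about 24–25 mm up in the before/after picture, which is the next notch. The network's point alone suggested about 20 mm, the bottom edge of the allowed range.
- **Chisel:** the larger brown one lies flat in the tray, and its measured position is within about 5 mm of the tray centre.
- **Other things on the bench:** they look unmoved, and the arm stood clear at the end. The last top picture did not find the hammer reliably, but it is visible in place in the scene picture.

Two grasps needed a second try: the first close on the chisel was too short, and the first stone was gripped too high. Nothing fell or shifted.

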